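# Fit the spare battery case kept behind the cup and the knob

## Task

The white battery case stands behind the steel cup and the ceramic knob on the blue board: first set the cup and the knob aside, upright on the flat black rubber mat, then lift the case into the dark steel cradle so that it lies flat and square between the two end lips. With the case in place, put the cup back in the middle of its round cork coaster and the knob back in the middle of its square cork coaster, both upright. Never tip any of the three over, and leave the screwdriver, the glass jar and the torch where they are.

Things in the scene. Friction and masses are not known exactly. Their poses are not given: they have to be found in the camera images.
- cup: Stainless steel cup, open at the top, straight round wall, 64 mm outer diameter, 100 mm tall, wall 3 mm, about 0.16 kg. Origin: centre of its underside; z up. It starts standing on the round coaster, with its wall about 10 mm from the case and about 16 mm from the knob; its rim is higher than both, so it can be gripped near the rim above them.
- knob: White ceramic knob standing on its foot, 48 mm tall, about 0.18 kg: round foot 48 mm across, a neck 30 mm across at 12 to 17 mm height, a round head 56 mm across at its widest, 24 to 38 mm above the foot's underside (grip it there, at 31 mm). Origin: centre of its underside; z up. It starts on the square coaster next to the cup, about 14 mm from the case: with the cup away there is room for fingers on the sides that face along the case's length.
- case: White plastic battery case with a grey snap latch on one end, a box 58 mm (its x) by 104 mm (its y) by 44 mm tall, about 0.2 kg, lying flat on the board. Origin: centre of its underside; z up, y along its length. The cup and the knob stand side by side along its long side that faces the robot (-x); its other long side is free. Grip it across its 58 mm width. It may go into the cradle either way round.
- mat: Fixed black rubber mat on the board, 220 mm (x) by 140 mm (y), 3 mm thick: the side area. Origin: centre of its underside, so its top is 3 mm above the origin. It lies to the left or the right of the case, the cradle on the other side.
- cradle: Fixed dark steel cradle for the case: flat plate 84 mm (x) by 136 mm (y), 4 mm thick, with an upright lip at each end of its y length, 7 mm thick, rising to 16 mm above the plate's underside, 122 mm clear between the lips; its long sides are open. Origin: centre of the plate's underside; the case rests 4 mm above it, with its length along y.
- round_coaster: Fixed round cork coaster, 80 mm diameter, 3 mm thick, the cup's place. Origin: centre of its underside; top 3 mm above.
- square_coaster: Fixed square cork coaster, 64 mm by 64 mm, 3 mm thick, the knob's place, next to the round one, centres 76 mm apart (which of the two is on the left varies). Its sides lie along the case's first x and y. Origin: centre of its underside; top 3 mm above.
- screwdriver: Bystander: screwdriver with a red handle, 190 mm long, lying on the board behind the case. Leave it.
- jar: Bystander: small glass jar with a steel lid, 52 mm diameter, 62 mm tall, standing on the far part of the board. Leave it.
- torch: Bystander: black box-shaped torch with a metal head, 105 mm long, 36 mm high, lying on the far part of the board. Leave it.
There are look-alikes about, which are no part of the job. What is shaped like the knob but orange or yellow is not meant.

How it is judged (in metres and radians):
On the way, in this order (a step that is already met when the one before it is completed fails the run):
1. the cup and the knob both stand released on the rubber mat (x of cup in the frame of mat between -0.105 and 0.105 m and y of cup in the frame of mat between -0.065 and 0.065 m and z of cup in the frame of mat between -0.008 and 0.008 m and linear speed of each of cup, knob below 0.02 m/s and angle between each of cup, knob's own z axis and vertical below 0.15 rad and contact force between the fingers and cup below 0.2 N and x of knob in the frame of mat between -0.105 and 0.105 m and y of knob in the frame of mat between -0.065 and 0.065 m and z of knob in the frame of mat between -0.008 and 0.008 m and contact force between the fingers and knob below 0.2 N), for 0.2 s.
2. the case lies released in the cradle while the cup and the knob still stand on the mat (all of step 1 and x of case in the frame of cradle between -0.013 and 0.013 m and y of case in the frame of cradle between -0.012 and 0.012 m and z of case in the frame of cradle between -0.009 and 0.009 m and angle between the y axis of case and the y axis of cradle, either way round below 0.17 rad and linear speed of case below 0.02 m/s and angle between case's own z axis and vertical below 0.15 rad and contact force between the fingers and case below 0.2 N), for 0.2 s.
At the end, for the whole second after the job is handed in: Case flat in the cradle, within 13 mm across and 12 mm along of its centre and 10 degrees of square, either way round; cup upright on the round coaster and knob upright on the square one, each within 14 mm of the coaster's centre; all released and at rest (x of case in the frame of cradle between -0.013 and 0.013 m and y of case in the frame of cradle between -0.012 and 0.012 m and z of case in the frame of cradle between -0.009 and 0.009 m and angle between the y axis of case and the y axis of cradle, either way round below 0.17 rad and linear speed of each of case, cup, knob below 0.02 m/s and angle between each of case, cup, knob's own z axis and vertical below 0.15 rad and contact force between the fingers and case below 0.2 N and horizontal distance between cup and round_coaster below 0.014 m and z of cup in the frame of round_coaster between -0.008 and 0.008 m and contact force between the fingers and cup below 0.2 N and horizontal distance between knob and square_coaster below 0.014 m and z of knob in the frame of square_coaster between -0.008 and 0.008 m and contact force between the fingers and knob below 0.2 N); the robot touches nothing.
It fails at once if the cup, the knob or the case is tipped over (angle between any of cup, knob, case's own z axis and vertical above 0.8 rad).
It fails at once if the screwdriver is moved by more than 30 mm (distance of screwdriver from where it was at the start of the episode above 0.03 m).
It fails at once if the jar is moved by more than 30 mm (distance of jar from where it was at the start of the episode above 0.03 m).
It fails at once if the torch is moved by more than 30 mm (distance of torch from where it was at the start of the episode above 0.03 m).
It also fails if it takes over 134 s, if anything falls off the work surface, if the arm or the gripper's body presses on something with over 40 N, if the wrist force passes 120 N, or if a joint passes its speed limit or range.

## Robot

A 6-joint arm with a two-finger parallel gripper is mounted at the origin on the work surface. World frame = base frame: x ahead of the robot, y to its left, z up, the work surface at z = 0. Lengths are in m, angles in degrees, forces in N, time in s.
With the tool pointing down it reaches from about 0.4 to 0.825 m from the base axis. Payload 7 kg.
Tool frame: the origin (TCP) lies midway between the tips of the shut fingers; the grasp point (between the pads) lies 19 mm behind it; z points along the fingers, y is the direction in which the jaws open and shut (so a half turn about z gives the same grasp; the last joint's range is limited). The gripper opens to 88 mm and grips with 3 to 60 N. Pads are 19 mm wide; open, the fingers measure 130 mm over their backs; the gripper's body (78 mm by 193 mm) begins 47 mm behind the grasp point.
Start: joints at [-57.577, 20.546, 0.682, 0, -70.136, -16.507], TCP at [0.185, -0.649, 0.227] pointing down, gripper open.
Joint ranges: [-176.03, 176.03], [-82.01, 121.73], [-58.28, 71.71], [-173.87, 95.51], [-174.79, -0.11], [-173.66, 173.66]. Speed limits (degrees/s): [136.94, 136.94, 172.46, 180, 180, 180].

## Interface

Orientations are given as [roll, pitch, yaw] about the fixed x, y, z axes, in that order (R = Rz(yaw) Ry(pitch) Rx(roll)).
In Python, from plant import get_state, capture, close_job gives the robot as it stands.
- The arm moves only by the tool apply_moves, never from a script. Its argument "commands" is a list of rows, each an object with "grip": the opening, from 0 (shut) to 1 (fully open); "dp": the shift along the tool's x, y, z in mm, a list of three; "yaw": the turn about the tool's z in rad. A call has 1 to 12 rows; each row is the pose to reach, as a shift and turn from the pose commanded when the call began, along the tool's axes at that moment; what a row does not reach only later rows make up. A row lasts 1/8 s, in which the tool goes at most 62.5 mm and 10.7 degrees, less where a joint would pass 70% of its speed; a pose out of reach is approached as far as the arm can. A call with a gripper value outside its range is refused whole. The fingers move at their own pace and stop on an object; "newtons" is the grip in N (left out, the last holds). Time passes only in rows, so rows that repeat a pose let the fingers close. It gives the time, the measured TCP pose, the force and the opening at its end, in the units of the state.
- get_state(): the state, without advancing time (a new reading comes with each control period).
- capture(name): name is "side" or "top" or "wrist"; returns a dict with "color" (400x640x3 uint8, red, green, blue), "camera_matrix" (3x3 intrinsics, pixels), "xyz" and "rotation" of the camera in the world; the wrist camera has in their place "T_tool_cam" (4x4, takes a point from camera to tool coordinates, whose origin is the TCP and whose axes are the flange's). Camera axes: x right, y up, looking along -z (the intrinsics and any distortion apply to the point x, -y, -z); pixel columns grow to the right and rows downward; lengths in m; the calibration is good to about 2 mm. A picture is of the moment at which its call begins: read the wrist's pose just before it. There is no depth.
- close_job(): hands the job in, once; it reports no verdict.
The state is a dict: "time_s": time; "joints": joint angles; "qd": joint speeds; "joint_torque": joint torques, N m; "tcp_pos": TCP position; "eef_rot": TCP orientation; "contact_force": force on the tool from outside, world axes, zero at the start; "moment": the same for the moment, N m; "gripper_width": finger opening in m.
Only numpy, scipy, OpenCV 4.12 (cv2) and the standard library are available. Lean on these libraries where they do the work, as an engineer would, in place of code of your own. Each camera call takes 0.05 s, during which the arm holds its last target.

## Working session

There is one attempt and no reset: what is moved stays moved. The work goes in short steps, Python scripts to look and compute and a tool call to move; the robot and the scene stay as the last step left them, time stands still between calls to the robot, and variables do not carry over. Pictures are saved under pics/ and viewed, and the job is handed in when it is done.

Besides the shell and the picture viewer there is one more tool, called after "Emit:" by a JSON object that holds its "op" and its "data". apply_moves: Moves the arm, as the interface text tells. Its arguments: {"type":"object","properties":{"commands":{"type":"array","items":{"type":"object","properties":{"grip":{"type":"number"},"dp":{"type":"array","items":{"type":"number"}},"yaw":{"type":"number"}}}},"newtons":{"type":"number"}},"required":["commands"]}

```bash
mkdir -p pics; ls; cat > h.py <<'E'
import numpy as np, cv2, json
from plant import get_state, capture
from scipy.spatial.transform import Rotation as R
def snap(n,f):
    s=get_state(); c=capture(n); cv2.imwrite('pics/'+f+'.png',c['color'][:,:,::-1]); 
    return s,c
def cam(s,c):
    if 'T_tool_cam' in c:
        T=np.eye(4);T[:3,:3]=R.from_euler('xyz',s['eef_rot'],degrees=True).as_matrix();T[:3,3]=s['tcp_pos']
        T=T@np.array(c['T_tool_cam']); return T[:3,3],T[:3,:3]
    r=np.array(c['rotation']); 
    return np.array(c['xyz']),r
def ray(s,c,u,v):
    o,r=cam(s,c);K=np.array(c['camera_matrix'])
    d=np.linalg.inv(K)@[u,v,1.]; d=r@np.array([d[0],-d[1],-d[2]]); return o,d
def onplane(s,c,u,v,z):
    o,d=ray(s,c,u,v); return o+d*(z-o[2])/d[2]
def proj(s,c,P):
    o,r=cam(s,c);q=r.T@(np.array(P)-o);q=np.array([q[0],-q[1],-q[2]]);p=np.array(c['camera_matrix'])@q;return p[:2]/p[2]
E
python3 - <<'E'
from h import *
for n in ['side','top','wrist']:
    s,c=snap(n,n+'0'); print(n,{k:(np.array(v).round(4).tolist()) for k,v in c.items() if k!='color'})
print(s)
E
```

```text
pics
side {'camera_matrix': [[512.8921, 0.0, 312.5614], [0.0, 512.8921, 195.903], [0.0, 0.0, 1.0]], 'xyz': [-0.2947, -1.0117, 1.1025], 'rotation': [51.2666, -0.5619, -37.6532]}
top {'camera_matrix': [[425.7688, 0.0, 316.1626], [0.0, 425.7688, 198.9445], [0.0, 0.0, 1.0]], 'xyz': [0.3578, -0.0196, 1.1531], 'rotation': [6.5493, -0.2428, -90.6846]}
wrist {'camera_matrix': [[284.9736, 0.0, 316.7554], [0.0, 284.9736, 202.4239], [0.0, 0.0, 1.0]], 'T_tool_cam': [[-0.0006, 0.9639, 0.2663, 0.0711], [1.0, 0.0006, 0.0003, 0.0003], [0.0001, 0.2663, -0.9639, -0.1589], [0.0, 0.0, 0.0, 1.0]]}
{'time_s': 0.1, 'joints': array([-5.75758757e+01,  2.05878630e+01,  6.38538101e-01, -1.74995246e-02,
       -7.01344714e+01, -1.65073207e+01]), 'qd': array([-0.00011051, -0.0907611 ,  0.06126977,  0.0775101 , -0.05348853,
        0.01057782]), 'joint_torque': array([-1.47923969e-03, -5.84165239e+01,  2.93748808e+01,  7.01557472e+00,
        1.00962940e-02, -5.47640457e-05]), 'tcp_pos': array([ 0.18497266, -0.64871084,  0.22570742]), 'eef_rot': array([ 1.79914983e+02, -8.03845869e-03, -1.64089149e+02]), 'contact_force': array([-0.10275759,  0.12517123,  0.54913944]), 'moment': array([ 0.02271249, -0.03812592,  0.03996783]), 'gripper_width': 0.08776951871552105}
```

View pics/top0.png

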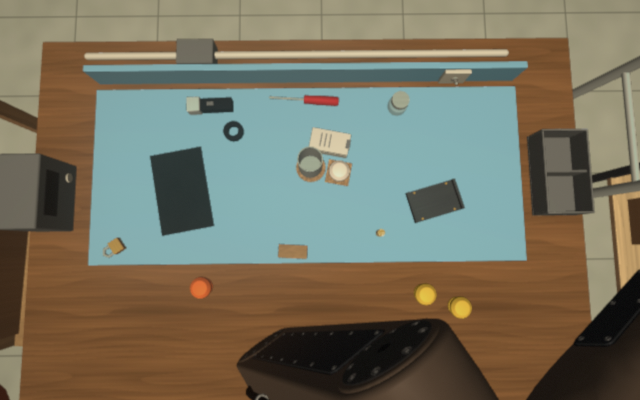

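View pics/side0.png

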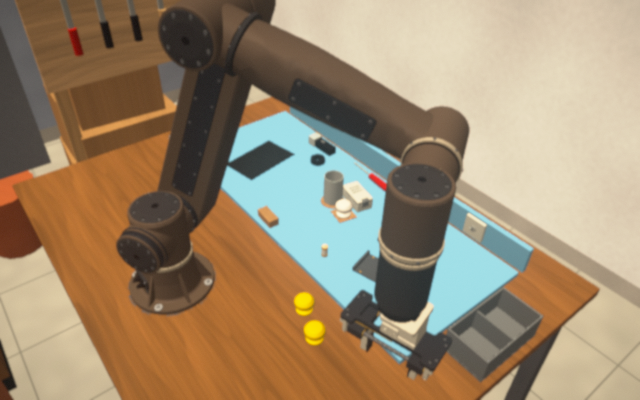

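```bash
sed -i "s/r=np.array(c\['rotation'\]);/r=R.from_euler('xyz',c['rotation'],degrees=True).as_matrix()/" h.py; python3 - <<'E'
import cv2
a=cv2.imread('pics/top0.png'); cv2.imwrite('pics/top0z.png',cv2.resize(a[30:330,230:430],None,fx=2,fy=2,interpolation=cv2.INTER_CUBIC))
E
```

```text
(no output)
```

View pics/top0z.png

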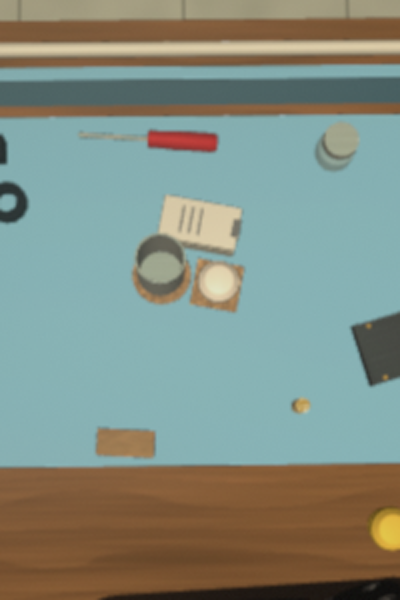

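```bash
cat > meas.py <<'E'
from h import *
s,c=snap('top','top1'); 
def contours(mask,amin=60):
    cs,_=cv2.findContours(mask.astype(np.uint8)*255,cv2.RETR_EXTERNAL,cv2.CHAIN_APPROX_NONE)
    return [k for k in cs if cv2.contourArea(k)>amin]
def rectplane(k,z):
    P=np.array([onplane(s,c,u,v,z)[:2] for u,v in k[:,0,:].astype(float)])
    r=cv2.minAreaRect((P*1000).astype(np.float32)); return np.round(r[0],1),np.round(r[1],1),round(r[2],1)
hsv=cv2.cvtColor(c['color'],cv2.COLOR_RGB2HSV); h,S,V=[hsv[:,:,i].astype(int) for i in range(3)]
dark=V<70
for k in contours(dark,300):
    x,y,w,hh=cv2.boundingRect(k)
    if 80<y<260 and 100<x<500: print('dark',(x,y,w,hh),rectplane(k,.003))
E
python3 - <<'E'
from meas import *
a=c['color']
for p in [(320,150),(310,160),(340,170),(330,140),(347,150),(320,133),(352,166),(303,176),(330,183),(435,200),(200,100),(250,200)]: print(p,a[p[1],p[0]],hsv[p[1],p[0]])
E
```

```text
dark (151, 148, 62, 87) (array([517.8, 340.9]), array([218. , 137.2]), 10.2)
dark (200, 98, 33, 15) (array([757.1, 249.9]), array([38.9, 89.4]), 2.0)
(320, 150) [172 163 137] [ 22  52 172]
(310, 160) [160 167 144] [ 39  35 167]
(340, 170) [226 218 183] [ 24  49 226]
(330, 140) [174 164 140] [ 21  50 174]
(347, 150) [194 184 157] [ 22  49 194]
(320, 133) [208 194 162] [ 21  56 208]
(352, 166) [132 167 166] [ 89  53 167]
(303, 176) [153 124  90] [ 16 105 153]
(330, 183) [146 161 152] [ 72  24 161]
(435, 200) [69 71 65] [40 22 71]
(200, 100) [58 61 57] [53 17 61]
(250, 200) [135 177 180] [ 92  64 180]
```

```bash
cat >> h.py <<'E'
def delta(x,y,z,yaw=None,cur=None):
    """tool dp mm and yaw rad from cur commanded (default measured) to target"""
    s=get_state(); p=np.array(s['tcp_pos']); m=R.from_euler('xyz',s['eef_rot'],degrees=True).as_matrix()
    if cur is not None: p=np.array(cur)
    d=m.T@(np.array([x,y,z])-p)*1000
    y0=s['eef_rot'][2]
    print('tcp',p.round(4),'rot',np.round(s['eef_rot'],2),'dp',d.round(1))
    if yaw is not None:
        # world yaw decreases when turning + about tool z (down)
        e=(yaw-y0+90)%180-90; print('world turn deg',round(e,2),'tool yaw rad',round(-np.radians(e),4), 'q6',s['joints'][5], 'q1',s['joints'][0])
E
python3 - <<'E'
from h import *
c=capture('top');s=None
for n,u,v,z in [('cup rim',310,160,.1),('knob',339,171,.03),('case',330,142,.044),('cradle',435,201,.004),('jar',399,102,.06)]: print(n,onplane(s,c,u,v,z).round(3))
delta(.50,-.03,.40)
E
```

```text
cup rim [ 0.577 -0.011  0.1  ]
knob [ 0.561 -0.088  0.03 ]
case [ 0.637 -0.065  0.044]
cradle [ 0.48  -0.349  0.004]
jar [ 0.74  -0.249  0.06 ]
tcp [ 0.185  -0.6489  0.2261] rot [ 1.7995e+02 -1.0000e-02 -1.6409e+02] dp [-472.6  509.  -173.5]
```

Emit:
{"op": "apply_moves", "data": {"commands": [{"dp":[-473,509,-174],"yaw":0.48,"grip":1},{"dp":[-473,509,-174],"yaw":0.48,"grip":1},{"dp":[-473,509,-174],"yaw":0.48,"grip":1},{"dp":[-473,509,-174],"yaw":0.48,"grip":1},{"dp":[-473,509,-174],"yaw":0.48,"grip":1},{"dp":[-473,509,-174],"yaw":0.48,"grip":1},{"dp":[-473,509,-174],"yaw":0.48,"grip":1},{"dp":[-473,509,-174],"yaw":0.48,"grip":1},{"dp":[-473,509,-174],"yaw":0.48,"grip":1},{"dp":[-473,509,-174],"yaw":0.48,"grip":1},{"dp":[-473,509,-174],"yaw":0.48,"grip":1},{"dp":[-473,509,-174],"yaw":0.48,"grip":1}]}}

```text
time_s: 1.75
tcp_pos: [0.5013, -0.0272, 0.4012]
eef_rot: [180.0, 0.0, 168.6]
contact_force: [0.3, -1.1, -0.7]
gripper_width: 0.0876
```

```bash
python3 - <<'E'
from h import *
s,c=snap('wrist','w1'); print(s['time_s'],s['tcp_pos'],s['eef_rot'],s['joints']); s,c=snap('top','t2')
E
```

```text
1.75 [ 0.50131949 -0.02721019  0.40117566] [1.79970410e+02 3.84086089e-02 1.68550138e+02] [ 1.93478724e+01  5.32343269e-02 -2.56330369e+00 -5.75766103e-03
 -8.73353196e+01 -1.20797459e+02]
```

View pics/w1.png

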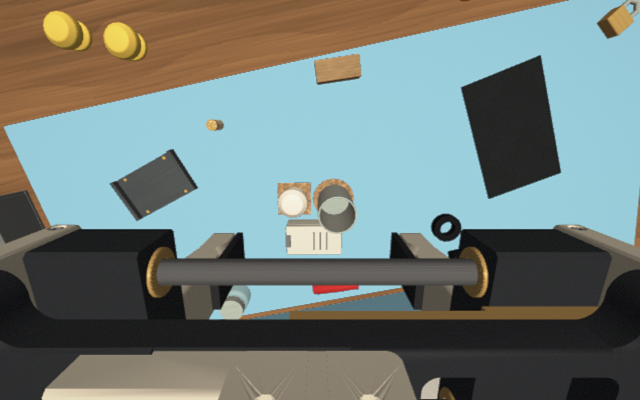

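```bash
python3 - <<'E'
import cv2
a=cv2.imread('pics/w1.png'); cv2.imwrite('pics/w1z.png',cv2.resize(a[165:285,240:400],None,fx=5,fy=5,interpolation=cv2.INTER_NEAREST))
E
```

```text
(no output)
```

View pics/w1z.png

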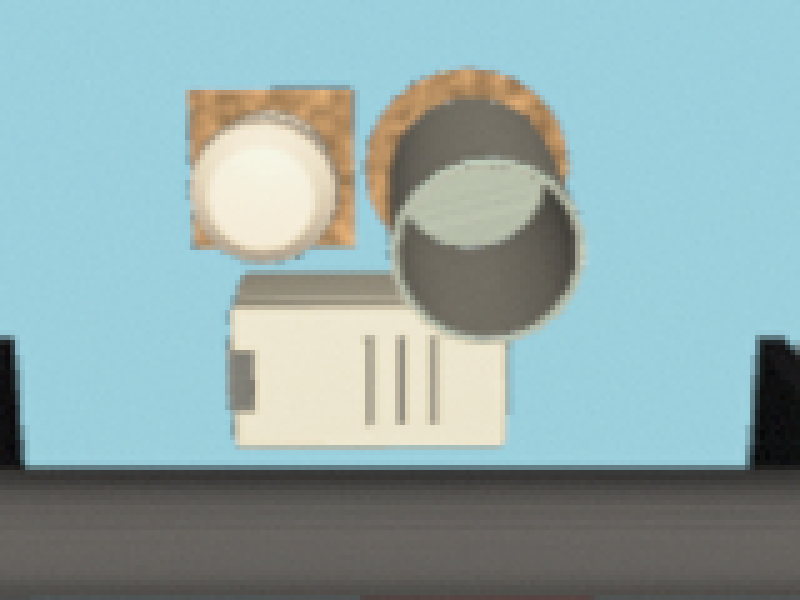

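```bash
python3 - <<'E'
from h import *
c=capture('wrist');s=get_state()
def P(x,y,z): return onplane(s,c,240+x/5-.4,165+y/5-.4,z)[:2]*1000
def cc(l,r,t,b,z):
    print('lr',P((l),(t+b)/2,z).round(1),P(r,(t+b)/2,z).round(1),'tb',P((l+r)/2,t,z).round(1),P((l+r)/2,b,z).round(1)); a=(P(l,(t+b)/2,z)+P(r,(t+b)/2,z)+P((l+r)/2,t,z)+P((l+r)/2,b,z))/4; print(' c',a.round(1), np.linalg.norm(P(l,(t+b)/2,z)-P(r,(t+b)/2,z)))
cc(393,582,158,341,.103)
cc(190,337,110,262,.034)
cc(189,355,90,247,.003)
k=[P(*q,.044) for q in [(231,308),(506,306),(505,446),(236,447)]]; k=np.array(k); print(k.round(1),k.mean(0)); d=[np.linalg.norm(k[i]-k[(i+1)%4]) for i in range(4)];print(d, np.degrees(np.arctan2(*(k[1]-k[0])[::-1])),np.degrees(np.arctan2(*(k[2]-k[3])[::-1])))
# round coaster: left/right rows
print(P(366,165,.003),P(568,165,.003),P(470,68,.003))
E
```

```text
lr [575.5 -40.8] [588.2  21.4] tb [550.7  -4. ] [614.2 -15.6]
 c [582.2  -9.7] 63.52715790653486
lr [ 557.  -115.9] [568.2 -60.8] tb [533.6 -81.8] [592.4 -95.1]
 c [562.8 -88.4] 56.18209389700406
lr [ 557.2 -120.6] [570.5 -54.9] tb [532.4 -80.7] [596.3 -95.1]
 c [564.1 -87.8] 66.96119698120874
[[ 604.9 -109.9]
 [ 625.2   -6.3]
 [ 682.8  -17.1]
 [ 662.1 -121.2]] [643.76615443 -63.62376076]
[np.float64(105.5795704264913), np.float64(58.667066898196964), np.float64(106.2074079896276), np.float64(58.275914427113136)] 78.95604261049374 78.74592477782976
[569.98648886 -50.29670575] [586.20131379  29.50162804] [539.37140018  -1.93145021]
```

```bash
python3 - <<'E'
from h import *
delta(.53,-.045,.26,168.8)
E
```

```text
tcp [ 0.5008 -0.0286  0.4004] rot [-1.7999e+02 -2.0000e-02  1.6855e+02] dp [-31.9 -10.3 140.3]
world turn deg 0.25 tool yaw rad -0.0044 q6 -120.65707264843768 q1 19.20746098143242
```

Emit:
{"op": "apply_moves", "data": {"commands": [{"dp":[-16,-5,60],"yaw":0,"grip":1},{"dp":[-32,-10,120],"yaw":0,"grip":1},{"dp":[-32,-10,140],"yaw":0,"grip":1},{"dp":[-32,-10,140],"yaw":0,"grip":1}]}}

```text
time_s: 2.4
tcp_pos: [0.5283, -0.0473, 0.259]
eef_rot: [-179.9, -0.2, 168.3]
contact_force: [0.4, 1.0, 0.8]
gripper_width: 0.0874
```

```bash
python3 - <<'E'
from h import *
s,c=snap('wrist','w2'); print(s['time_s'],s['tcp_pos'],s['eef_rot'])
a=cv2.imread('pics/w2.png'); print(a.shape); cv2.imwrite('pics/w2z.png',cv2.resize(a[120:290,210:430],None,fx=3.5,fy=3.5,interpolation=cv2.INTER_NEAREST))
E
```

```text
2.4 [ 0.5283409  -0.04729648  0.25895267] [-179.90821925   -0.19657695  168.3373645 ]
(400, 640, 3)
```

View pics/w2z.png

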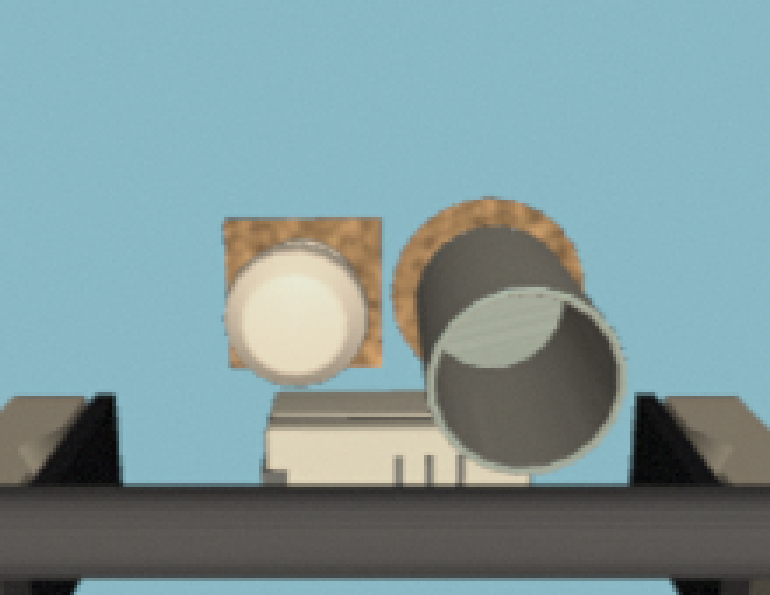

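```bash
python3 - <<'E'
from h import *
s=get_state();c=capture('wrist')
def P(x,y,z): return onplane(s,c,210+x/3.5-.35,120+y/3.5-.35,z)[:2]*1000
def cc(l,r,t,b,z):
    a=(P(l,(t+b)/2,z)+P(r,(t+b)/2,z)+P((l+r)/2,t,z)+P((l+r)/2,b,z))/4; print(' c',a.round(1), np.linalg.norm(P(l,(t+b)/2,z)-P(r,(t+b)/2,z)),np.linalg.norm(P((l+r)/2,t,z)-P((l+r)/2,b,z)))
cc(427,624,288,474,.103)
cc(226,369,241,386,.034)
cc(223.5,382,217,367,.003)
print((P(392,285,.003)+P(584,285,.003))/2, np.linalg.norm(P(392,285,.003)-P(584,285,.003)))
E
```

```text
c [587.2  -6.7] 66.5523366496046 66.97348947401161
 c [567.5 -86.5] 57.746263925015676 61.175394297001354
 c [567.2 -86.5] 68.73816559907316 67.56006827405298
[579.94493159  -7.20666774] 83.08684903255076
```

```bash
python3 - <<'E'
from h import *
ct=capture('top');cs=capture('side')
def poly(f,box,thr):
    a=cv2.imread(f);x0,y0,x1,y1=box
    m=np.zeros(a.shape[:2],np.uint8); m[y0:y1,x0:x1]=(a.max(2)[y0:y1,x0:x1]<thr)*255
    k=max(cv2.findContours(m,0,cv2.CHAIN_APPROX_NONE)[0],key=cv2.contourArea)
    return cv2.approxPolyDP(k,5,True)[:,0,:].astype(float), cv2.contourArea(k)
t=poly('pics/top0.png',(140,140,225,245),100); q=poly('pics/side0.png',(222,135,300,185),100)
print(t,q)
for u,v in t[0]:
  for w,z in q[0]:
    o,d=ray(None,ct,u,v);o2,d2=ray(None,cs,w,z)
    A=np.c_[d,-d2];x=np.linalg.lstsq(A,o2-o,rcond=None)[0];a=o+d*x[0];b=o2+d2*x[1]
    if np.linalg.norm(a-b)<.012: print((u,v),(w,z),a.round(4),b.round(4))
E
```

```text
(array([[200., 147.],
       [150., 157.],
       [162., 234.],
       [213., 224.]]), 4023.5) (array([[222., 177.],
       [227., 164.],
       [252., 178.],
       [291., 154.],
       [267., 142.],
       [229., 163.],
       [235., 135.],
       [222., 135.]]), 1336.0)
(np.float64(200.0), np.float64(147.0)) (np.float64(291.0), np.float64(154.0)) [0.6319 0.286  0.0256] [0.6228 0.292  0.025 ]
(np.float64(150.0), np.float64(157.0)) (np.float64(267.0), np.float64(142.0)) [0.6081 0.4237 0.0158] [0.6043 0.4261 0.016 ]
(np.float64(162.0), np.float64(234.0)) (np.float64(227.0), np.float64(164.0)) [0.3989 0.3825 0.0232] [0.4005 0.3814 0.0229]
(np.float64(162.0), np.float64(234.0)) (np.float64(229.0), np.float64(163.0)) [0.3986 0.3801 0.0299] [0.4059 0.3753 0.0285]
(np.float64(213.0), np.float64(224.0)) (np.float64(252.0), np.float64(178.0)) [0.4234 0.2468 0.0295] [0.423  0.2471 0.0295]
```

```bash
python3 - <<'E'
from h import *
H=.02
s=get_state();c=capture('wrist')
def P(x,y,z): return onplane(s,c,210+x/3.5-.35,120+y/3.5-.35,z+H)[:2]*1000
def cc(l,r,t,b,z):
    a=(P(l,(t+b)/2,z)+P(r,(t+b)/2,z)+P((l+r)/2,t,z)+P((l+r)/2,b,z))/4; print(' c',a.round(1), np.linalg.norm(P(l,(t+b)/2,z)-P(r,(t+b)/2,z)),np.linalg.norm(P((l+r)/2,t,z)-P((l+r)/2,b,z)))
cc(427,624,288,474,.103)
cc(226,369,241,386,.034)
cc(223.5,382,217,367,.003)
print((P(392,285,.003)+P(584,285,.003))/2, np.linalg.norm(P(392,285,.003)-P(584,285,.003)))
s['tcp_pos']=[0.5013,-0.0272,.4012];s['eef_rot']=[179.97,0.04,168.55]
def P(x,y,z): return onplane(s,c,240+x/5-.4,165+y/5-.4,z+H)[:2]*1000
cc(393,582,158,341,.103)
cc(190,337,110,262,.034)
cc(189,355,90,247,.003)
k=[P(*q,.044) for q in [(231,308),(506,306),(505,446),(236,447)]]; k=np.array(k); print(k.mean(0)); d=[np.linalg.norm(k[i]-k[(i+1)%4]) for i in range(4)];print(d)
print((P(366,165,.003)+P(568,165,.003))/2)
from meas import contours
ct=capture('top');a=cv2.imread('pics/top0.png')
for nm,box,thr,z in [('mat',(140,140,225,245),100,.023),('cradle',(400,170,470,230),100,.024)]:
    x0,y0,x1,y1=box
    m=np.zeros(a.shape[:2],np.uint8); m[y0:y1,x0:x1]=(a.max(2)[y0:y1,x0:x1]<thr)*255
    k=max(cv2.findContours(m,0,cv2.CHAIN_APPROX_NONE)[0],key=cv2.contourArea)
    Q=np.array([onplane(None,ct,u,v,z)[:2]*1000 for u,v in k[:,0].astype(float)],np.float32); print(nm,cv2.minAreaRect(Q))
E
```

```text
c [581.3  -7.2] 62.73981745650419 63.19883835540132
 c [564.1 -82.9] 54.98833590470858 58.31825678658423
 c [564.2 -83.1] 65.69946892586022 64.63964171374063
[576.45963813  -7.2483826 ] 79.46577075399796
 c [576.6  -8.4] 60.87561837297992 61.916983229379845
 c [558.9 -84.2] 54.134609310486944 58.079183220809725
 c [560.4 -83.7] 64.6571632717634 63.232769408038436
[636.77777344 -60.27678535]
[np.float64(101.67637922076204), np.float64(56.53167244831558), np.float64(102.29363456532023), np.float64(56.14749529132089)]
[573.96071702  -8.99023184]
dark (146, 246, 19, 153) (array([173.3, 397.8]), array([394. ,  24.7]), 6.7)
dark (222, 164, 132, 236) (array([231.7, 140.4]), array([707.4, 211.9]), 29.1)
dark (276, 153, 79, 20) (array([591.3, -24.5]), array([ 51.7, 215.2]), 1.2)
dark (350, 145, 31, 40) (array([ 584.3, -162.8]), array([ 64.7, 115.6]), 77.3)
dark (307, 122, 65, 32) (array([658.1, -93.6]), array([ 83.6, 178. ]), 2.1)
mat ((515.0694580078125, 334.83892822265625), (217.33694458007812, 138.04296875), 10.176395416259766)
cradle ((480.4691467285156, -341.6369934082031), (81.80207061767578, 138.91275024414062), 15.783401489257812)
```

```bash
python3 - <<'E'
from h import *
delta(.580,-.0075,.089,168.8)
E
```

```text
tcp [ 0.53   -0.046   0.2617] rot [1.7995e+02 1.1000e-01 1.6842e+02] dp [-40.9  47.6 172.9]
world turn deg 0.38 tool yaw rad -0.0066 q6 -117.75025605908341 q1 16.170178203177347
```

```bash
cat >> h.py <<'E'
def rows(x,y,z,yaw=None):
    cur=json.load(open('cmd.json')); p=np.array(cur[:3]); m=R.from_euler('xyz',[180,0,cur[3]],degrees=True).as_matrix()
    d=m.T@(np.array([x,y,z])-p)*1000
    w=0 if yaw is None else -np.radians((yaw-cur[3]+90)%180-90)
    print('cur',np.round(cur,4),'dp',d.round(1),'yaw',round(w,4))
def done(dp,yaw=0):
    cur=json.load(open('cmd.json')); m=R.from_euler('xyz',[180,0,cur[3]],degrees=True).as_matrix()
    p=np.array(cur[:3])+m@(np.array(dp)/1000); json.dump([*p,cur[3]-np.degrees(yaw)],open('cmd.json','w'))
def cs():
    cur=json.load(open('cmd.json')); s=get_state(); print('meas',np.round(s['tcp_pos'],4),np.round(s['eef_rot'],2),'F',np.round(s['contact_force'],1),'w',round(s['gripper_width'],4),'t',round(s['time_s'],2)); print('cmd',np.round(cur,4))
    return {'tcp_pos':cur[:3],'eef_rot':[180,0,cur[3]]}
E
echo '[0.5296,-0.0460,0.261,168.41]'>cmd.json
python3 - <<'E'
from h import *
H=.02
s=cs();c=capture('wrist')
def P(x,y,z): return onplane(s,c,210+x/3.5-.35,120+y/3.5-.35,z+H)[:2]*1000
def cc(l,r,t,b,z):
    a=(P(l,(t+b)/2,z)+P(r,(t+b)/2,z)+P((l+r)/2,t,z)+P((l+r)/2,b,z))/4; print(' c',a.round(1))
cc(427,624,288,474,.103)
cc(226,369,241,386,.034)
cc(223.5,382,217,367,.003)
print((P(392,285,.003)+P(584,285,.003))/2)
s['tcp_pos']=[0.5003,-0.0298,.401]
def P(x,y,z): return onplane(s,c,240+x/5-.4,165+y/5-.4,z+H)[:2]*1000
cc(393,582,158,341,.103)
cc(190,337,110,262,.034)
cc(189,355,90,247,.003)
rows(.579,-.0075,.089)
E
```

```text
meas [ 0.53   -0.046   0.2617] [1.7995e+02 1.1000e-01 1.6842e+02] F [ 0.  -0.2  0.2] w 0.0878 t 2.75
cmd [ 5.2960e-01 -4.6000e-02  2.6100e-01  1.6841e+02]
 c [579.6  -7.1]
 c [562.4 -82.5]
 c [562.5 -82.7]
[574.64962584  -7.16274343]
 c [575.4 -11.3]
 c [557.4 -87. ]
 c [558.9 -86.6]
cur [ 5.2960e-01 -4.6000e-02  2.6100e-01  1.6841e+02] dp [-40.7  47.6 172. ] yaw 0
```

Emit:
{"op": "apply_moves", "data": {"commands": [{"dp":[-41,48,20],"yaw":0,"grip":1},{"dp":[-41,48,70],"yaw":0,"grip":1},{"dp":[-41,48,120],"yaw":0,"grip":1},{"dp":[-41,48,155],"yaw":0,"grip":1},{"dp":[-41,48,172],"yaw":0,"grip":1},{"dp":[-41,48,172],"yaw":0,"grip":1}]}}

```text
time_s: 3.55
tcp_pos: [0.5794, -0.0074, 0.0882]
eef_rot: [-180.0, -0.1, 168.4]
contact_force: [-0.8, 0.2, 0.7]
gripper_width: 0.0876
```

```bash
python3 - <<'E'
from h import *
done([-41,48,172]); cs(); snap('wrist','w3'); snap('side','s3')
E
```

```text
meas [ 0.5794 -0.0074  0.0882] [-1.7996e+02 -6.0000e-02  1.6842e+02] F [-0.8  0.2  0.7] w 0.0876 t 3.55
cmd [ 5.7940e-01 -7.2000e-03  8.9000e-02  1.6841e+02]
```

View pics/w3.png

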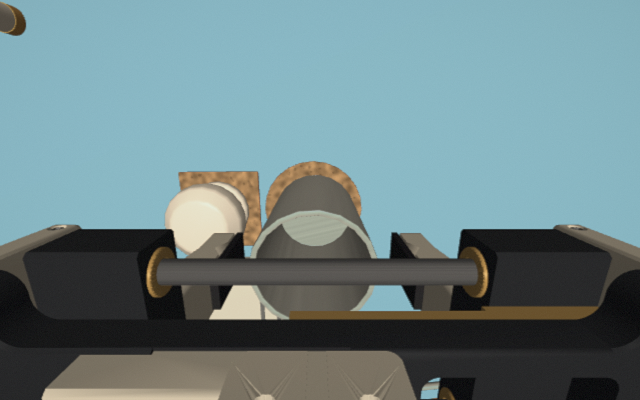

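View pics/s3.png

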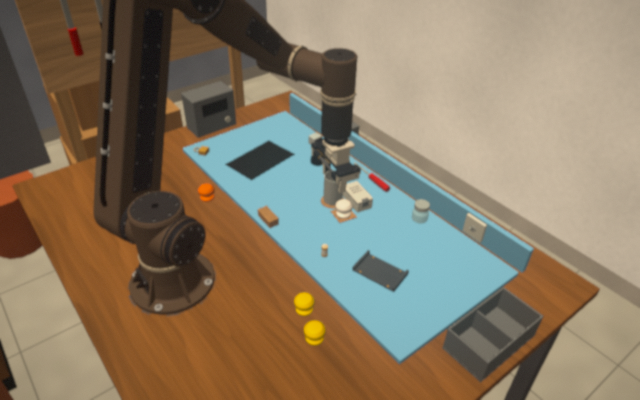

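Emit:
{"op": "apply_moves", "data": {"newtons": 20, "commands": [{"dp":[0,0,0],"yaw":0,"grip":0},{"dp":[0,0,0],"yaw":0,"grip":0},{"dp":[0,0,0],"yaw":0,"grip":0},{"dp":[0,0,0],"yaw":0,"grip":0},{"dp":[0,0,0],"yaw":0,"grip":0},{"dp":[0,0,-20],"yaw":0,"grip":0},{"dp":[0,0,-60],"yaw":0,"grip":0},{"dp":[0,0,-80],"yaw":0,"grip":0}]}}

```text
time_s: 4.65
tcp_pos: [0.5799, -0.0071, 0.17]
eef_rot: [180.0, 0.1, 168.4]
contact_force: [-0.1, -0.8, -2.2]
gripper_width: 0.0643
```

```bash
python3 - <<'E'
from h import *
done([0,0,-80]); cs()
th=np.radians(10.2);m=np.array([515,334.8]);e=np.array([np.cos(th),np.sin(th)])
print('cup spot',m+60*e,'knob spot',m-62*e)
p=(m+60*e)/1000
rows(*p,.169)
E
```

```text
meas [ 0.5799 -0.0071  0.17  ] [1.7996e+02 6.0000e-02 1.6842e+02] F [-0.1 -0.8 -2.2] w 0.0643 t 4.65
cmd [ 5.7940e-01 -7.2000e-03  1.6900e-01  1.6841e+02]
cup spot [574.05173648 345.42508442] knob spot [453.97987231 323.8207461 ]
cur [ 5.7940e-01 -7.2000e-03  1.6900e-01  1.6841e+02] dp [ 76.1 344.4   0. ] yaw 0
```

Emit:
{"op": "apply_moves", "data": {"commands": [{"dp":[10,40,0],"yaw":0,"grip":0},{"dp":[20,90,0],"yaw":0,"grip":0},{"dp":[32,145,0],"yaw":0,"grip":0},{"dp":[44,200,0],"yaw":0,"grip":0},{"dp":[56,255,0],"yaw":0,"grip":0},{"dp":[68,310,0],"yaw":0,"grip":0},{"dp":[76,344,0],"yaw":0,"grip":0},{"dp":[76,344,20],"yaw":0,"grip":0},{"dp":[76,344,50],"yaw":0,"grip":0},{"dp":[76,344,70],"yaw":0,"grip":0},{"dp":[76,344,76],"yaw":0,"grip":0},{"dp":[76,344,76],"yaw":0,"grip":0}]}}

```text
time_s: 6.15
tcp_pos: [0.574, 0.3449, 0.0922]
eef_rot: [-180.0, -0.0, 168.4]
contact_force: [-0.5, -0.2, -1.8]
gripper_width: 0.0644
```

```bash
python3 - <<'E'
from h import *
done([76,344,76]); cs();snap('wrist','w4');snap('top','t4')
E
```

```text
meas [0.574  0.3449 0.0922] [-1.7996e+02 -3.0000e-02  1.6842e+02] F [-0.5 -0.2 -1.8] w 0.0644 t 6.15
cmd [5.7410e-01 3.4500e-01 9.3000e-02 1.6841e+02]
```

View pics/w4.png

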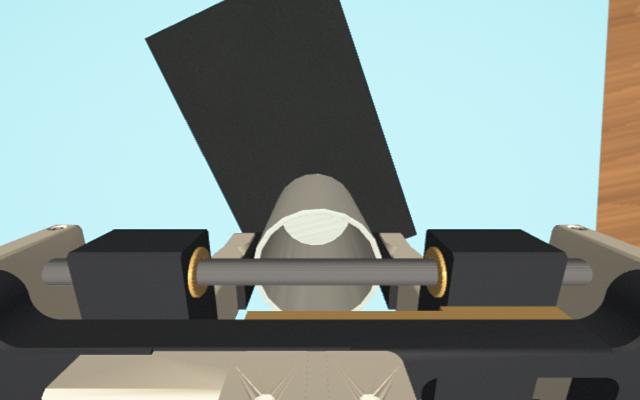

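View pics/t4.png

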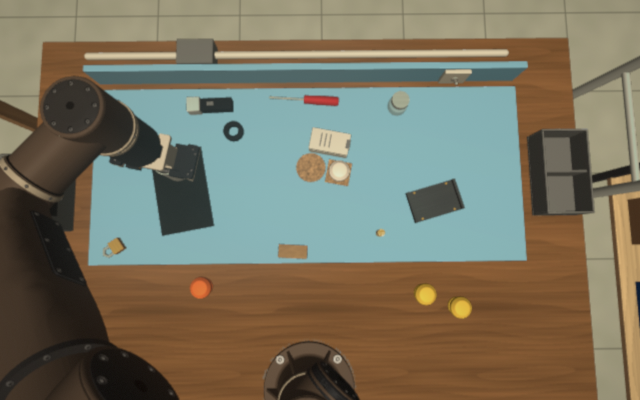

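Emit:
{"op": "apply_moves", "data": {"commands": [{"dp":[0,0,4],"yaw":0,"grip":0},{"dp":[0,0,4],"yaw":0,"grip":0},{"dp":[0,0,4],"yaw":0,"grip":1},{"dp":[0,0,4],"yaw":0,"grip":1},{"dp":[0,0,4],"yaw":0,"grip":1},{"dp":[0,0,-20],"yaw":0,"grip":1},{"dp":[0,0,-70],"yaw":0,"grip":1},{"dp":[0,0,-130],"yaw":0,"grip":1},{"dp":[0,0,-170],"yaw":0,"grip":1}]}}

```text
time_s: 7.38
tcp_pos: [0.5747, 0.3451, 0.266]
eef_rot: [179.9, 0.1, 168.4]
contact_force: [0.7, 0.4, -0.8]
gripper_width: 0.0881
```

```bash
python3 - <<'E'
from h import *
done([0,0,-170]); cs()
rows(.50,-.04,.26,168.8)
E
```

```text
meas [0.5747 0.3451 0.266 ] [1.7987e+02 1.2000e-01 1.6842e+02] F [ 0.7  0.4 -0.8] w 0.0881 t 7.38
cmd [  0.5741   0.345    0.263  168.41  ]
cur [  0.5741   0.345    0.263  168.41  ] dp [  -4.8 -392.1    3. ] yaw -0.0068
```

Emit:
{"op": "apply_moves", "data": {"commands": [{"dp":[-4,-45,3],"yaw":-0.007,"grip":1},{"dp":[-9,-100,3],"yaw":-0.007,"grip":1},{"dp":[-14,-155,3],"yaw":-0.007,"grip":1},{"dp":[-19,-210,3],"yaw":-0.007,"grip":1},{"dp":[-24,-265,3],"yaw":-0.007,"grip":1},{"dp":[-29,-320,3],"yaw":-0.007,"grip":1},{"dp":[-34,-375,3],"yaw":-0.007,"grip":1},{"dp":[-36,-396,3],"yaw":-0.007,"grip":1},{"dp":[-36,-396,3],"yaw":-0.007,"grip":1},{"dp":[-36,-396,3],"yaw":-0.007,"grip":1}]}}

```text
time_s: 8.62
tcp_pos: [0.5299, -0.0499, 0.2596]
eef_rot: [180.0, 0.0, 168.8]
contact_force: [-0.0, 0.5, -0.1]
gripper_width: 0.0877
```

```bash
python3 - <<'E'
from h import *
done([-36,-396,3],-.007); cs();snap('wrist','w5');snap('top','t5')
a=cv2.imread('pics/w5.png'); cv2.imwrite('pics/w5z.png',cv2.resize(a[120:290,210:430],None,fx=3.5,fy=3.5,interpolation=cv2.INTER_NEAREST))
E
```

```text
meas [ 0.5299 -0.0499  0.2596] [1.7999e+02 1.0000e-02 1.6881e+02] F [-0.   0.5 -0.1] w 0.0877 t 8.62
cmd [ 5.298000e-01 -5.010000e-02  2.600000e-01  1.688111e+02]
```

View pics/w5z.png

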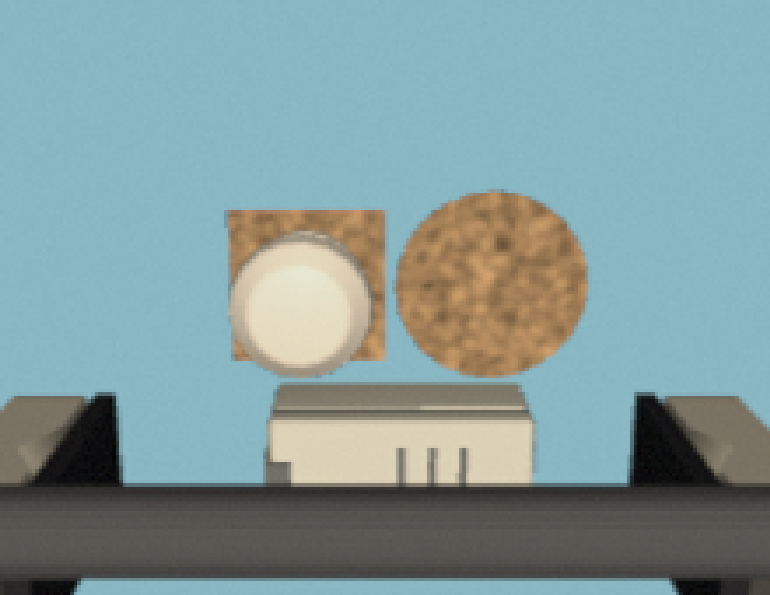

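View pics/t5.png

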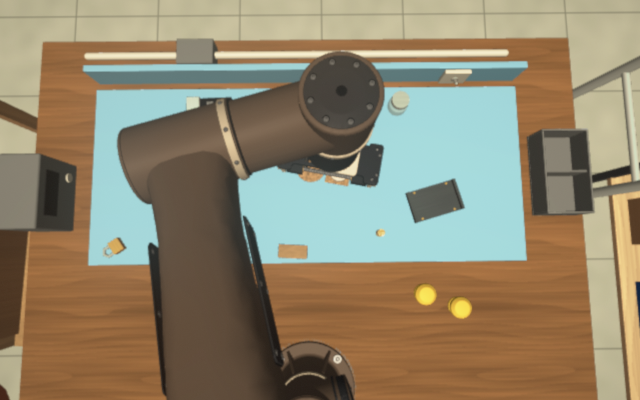

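```bash
cat > m5.py <<'E'
from h import *
H=.02
s=cs();c=capture('wrist')
a=c['color'];hsv=cv2.cvtColor(a,cv2.COLOR_RGB2HSV).astype(int)
def pl(k,z): return np.array([onplane(s,c,u,v,z)[:2]*1000 for u,v in k],np.float32)
cork=((hsv[...,0]<22)&(hsv[...,1]>90)).astype(np.uint8); cork[:120]=0;cork[258:]=0
cork=cv2.morphologyEx(cork*255,cv2.MORPH_CLOSE,np.ones((3,3),np.uint8))
for k in cv2.findContours(cork,0,cv2.CHAIN_APPROX_NONE)[0]:
    if cv2.contourArea(k)<200: continue
    Q=pl(k[:,0].astype(float),.003+H); print('cork',cv2.boundingRect(k),'circ',cv2.minEnclosingCircle(Q),'rect',cv2.minAreaRect(Q), 'ell',cv2.fitEllipse(Q)[0])
E
python3 - <<'E'
from m5 import *
P=lambda x,y,z: onplane(s,c,210+x/3.5-.35,120+y/3.5-.35,z+H)[:2]*1000
l,r,t,b,z=229.5,372,231,377,.034
print('knob',(P(l,(t+b)/2,z)+P(r,(t+b)/2,z)+P((l+r)/2,t,z)+P((l+r)/2,b,z))/4)
q=[P(*k,.003) for k in [(228,210.5),(386,210.5),(386,361),(231.5,360)]];print(np.round(q,1),np.mean(q,0))
k=[P(268,420,.044),P(536,420,.044)];print('case near top edge',np.round(k,1),np.linalg.norm(k[0]-k[1]),'dir',np.degrees(np.arctan2(*(k[1]-k[0])[::-1])))
u=np.array([np.cos(np.radians(-11.2)),np.sin(np.radians(-11.2))]);print('case c',(k[0]+k[1])/2+29*u)
E
```

```text
meas [ 0.5301 -0.0494  0.2595] [180.     0.   168.87] F [0.3 0.3 0.9] w 0.0877 t 8.72
cmd [ 5.298000e-01 -5.010000e-02  2.600000e-01  1.688111e+02]
cork (275, 180, 44, 43) circ ((560.299072265625, -84.07061767578125), 43.14054870605469) rect ((560.139892578125, -84.87238311767578), (60.954376220703125, 62.65446472167969), 78.77448272705078) ell (565.28857421875, -87.60174560546875)
cork (323, 175, 54, 52) circ ((575.0391845703125, -10.25562572479248), 38.70841598510742) rect ((574.4813232421875, -10.335235595703125), (76.5342025756836, 76.02269744873047), 78.77413177490234) ell (574.8963623046875, -10.199617385864258)
knob [559.10839206 -84.26556368]
[[ 523.2 -108.7]
 [ 535.6  -46.2]
 [ 598.6  -58.5]
 [ 585.5 -122.1]] [560.70205599 -83.87197486]
case near top edge [[ 598.9 -105.1]
 [ 618.9   -4.4]] 102.63693771369272 dir 78.77233679324839
case c [637.31547313 -60.38010166]
```

```bash
python3 - <<'E'
from h import *
rows(.5595,-.0843,.035)
E
```

```text
cur [ 5.298000e-01 -5.010000e-02  2.600000e-01  1.688111e+02] dp [-35.8 -27.8 225. ] yaw 0
```

Emit:
{"op": "apply_moves", "data": {"commands": [{"dp":[-36,-28,40],"yaw":0,"grip":1},{"dp":[-36,-28,100],"yaw":0,"grip":1},{"dp":[-36,-28,150],"yaw":0,"grip":1},{"dp":[-36,-28,180],"yaw":0,"grip":1},{"dp":[-36,-28,205],"yaw":0,"grip":1},{"dp":[-36,-28,225],"yaw":0,"grip":1},{"dp":[-36,-28,225],"yaw":0,"grip":1}]}}

```text
time_s: 9.65
tcp_pos: [0.5588, -0.0841, 0.033]
eef_rot: [-179.9, -0.2, 168.9]
contact_force: [0.0, -0.2, 0.3]
gripper_width: 0.0877
```

```bash
python3 - <<'E'
from h import *
done([-36,-28,225]); cs();snap('wrist','w6')
E
```

```text
meas [ 0.5588 -0.0841  0.033 ] [-179.93   -0.19  168.87] F [ 0.  -0.2  0.3] w 0.0877 t 9.65
cmd [ 5.597000e-01 -8.460000e-02  3.500000e-02  1.688111e+02]
```

View pics/w6.png

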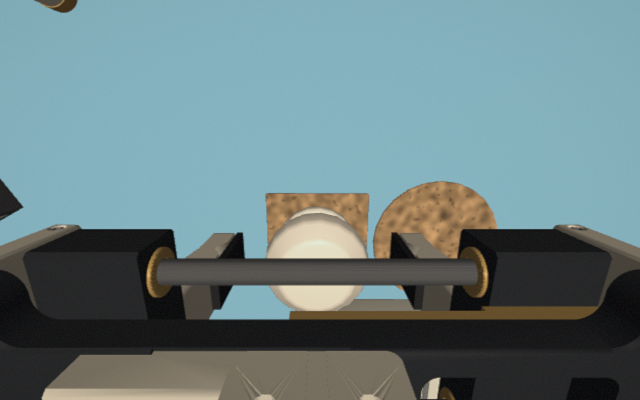

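Emit:
{"op": "apply_moves", "data": {"newtons": 25, "commands": [{"dp":[0,0,0],"yaw":0,"grip":0},{"dp":[0,0,0],"yaw":0,"grip":0},{"dp":[0,0,0],"yaw":0,"grip":0},{"dp":[0,0,0],"yaw":0,"grip":0},{"dp":[0,0,0],"yaw":0,"grip":0},{"dp":[0,0,0],"yaw":0,"grip":0},{"dp":[0,0,-20],"yaw":0,"grip":0},{"dp":[0,0,-60],"yaw":0,"grip":0},{"dp":[0,0,-120],"yaw":0,"grip":0},{"dp":[0,0,-165],"yaw":0,"grip":0},{"dp":[0,0,-165],"yaw":0,"grip":0}]}}

```text
time_s: 11.08
tcp_pos: [0.5617, -0.0846, 0.2032]
eef_rot: [179.9, 0.4, 168.8]
contact_force: [-0.1, 0.2, -2.8]
gripper_width: 0.0543
```

```bash
python3 - <<'E'
from h import *
done([0,0,-165]); cs();snap('top','t6')
rows(.454,.324,.20,190.2)
E
```

```text
meas [ 0.5617 -0.0846  0.2032] [179.89   0.37 168.82] F [-0.1  0.2 -2.8] w 0.0543 t 11.07
cmd [ 5.597000e-01 -8.460000e-02  2.000000e-01  1.688111e+02]
cur [ 5.597000e-01 -8.460000e-02  2.000000e-01  1.688111e+02] dp [182.9 380.3   0. ] yaw -0.3733
```

View pics/t6.png

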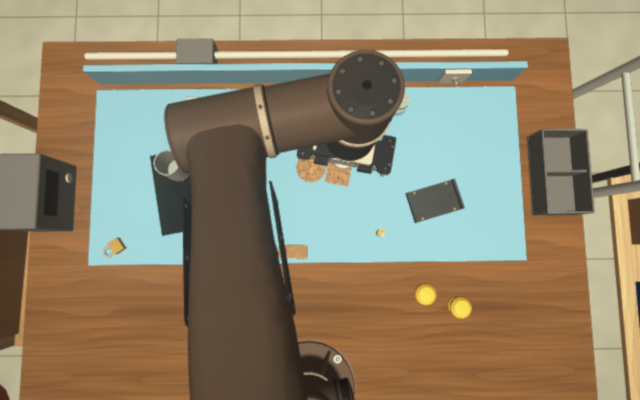

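Emit:
{"op": "apply_moves", "data": {"commands": [{"dp":[18,38,0],"yaw":-0.04,"grip":0},{"dp":[40,84,0],"yaw":-0.09,"grip":0},{"dp":[64,132,0],"yaw":-0.14,"grip":0},{"dp":[88,182,0],"yaw":-0.19,"grip":0},{"dp":[112,232,0],"yaw":-0.24,"grip":0},{"dp":[136,282,0],"yaw":-0.29,"grip":0},{"dp":[160,332,0],"yaw":-0.34,"grip":0},{"dp":[177,368,0],"yaw":-0.37,"grip":0},{"dp":[183,380,0],"yaw":-0.37,"grip":0},{"dp":[183,380,30],"yaw":-0.37,"grip":0},{"dp":[183,380,80],"yaw":-0.37,"grip":0},{"dp":[183,380,110],"yaw":-0.37,"grip":0}]}}

```text
time_s: 12.62
tcp_pos: [0.4525, 0.3212, 0.086]
eef_rot: [-179.8, -0.2, -170.1]
contact_force: [-0.0, -0.2, -2.0]
gripper_width: 0.0541
```

```bash
python3 - <<'E'
from h import *
done([183,380,110],-.37); cs();snap('wrist','w7');snap('top','t7')
E
```

```text
meas [0.4525 0.3212 0.086 ] [-179.83   -0.22 -170.08] F [-0.  -0.2 -2. ] w 0.0541 t 12.62
cmd [4.539000e-01 3.237000e-01 9.000000e-02 1.900105e+02]
```

View pics/w7.png

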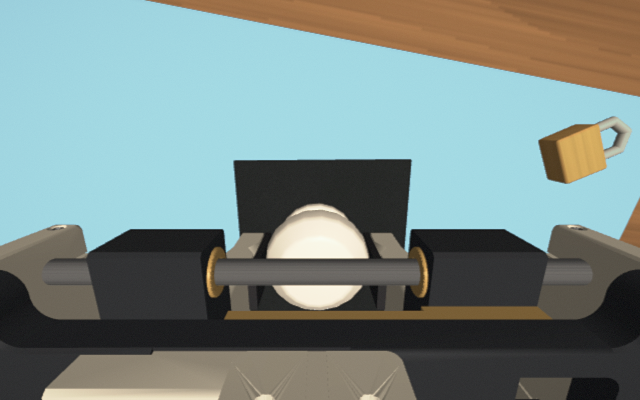

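View pics/t7.png

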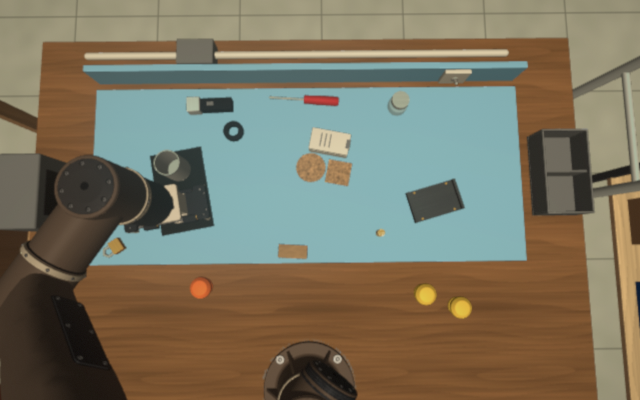

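```bash
python3 - <<'E'
from h import *
s=cs();c=capture('wrist')
a,b=onplane(s,c,235,160,.023),onplane(s,c,411,160,.023);print(a,b,np.linalg.norm(a-b),(a+b)/2)
E
```

```text
meas [0.4518 0.3202 0.085 ] [-179.67   -0.4  -170.09] F [-0.1 -0.5 -2.4] w 0.0543 t 12.72
cmd [4.539000e-01 3.237000e-01 9.000000e-02 1.900105e+02]
[0.42213115 0.2528693  0.023     ] [0.39804781 0.3897965  0.023     ] 0.13902900796358228 [0.41008948 0.3213329  0.023     ]
```

Emit:
{"op": "apply_moves", "data": {"commands": [{"dp":[0,0,0],"yaw":0,"grip":0},{"dp":[0,0,20],"yaw":0,"grip":0},{"dp":[0,0,40],"yaw":0,"grip":0},{"dp":[0,0,50],"yaw":0,"grip":0},{"dp":[0,0,50],"yaw":0,"grip":0},{"dp":[0,0,50],"yaw":0,"grip":0}]}}

```text
time_s: 13.52
tcp_pos: [0.4545, 0.3241, 0.0406]
eef_rot: [179.9, 0.1, -170.0]
contact_force: [0.3, 0.1, -2.1]
gripper_width: 0.0539
```

```bash
python3 - <<'E'
from h import *
done([0,0,50]); cs()
E
```

```text
meas [0.4545 0.3241 0.0406] [ 1.7995e+02  7.0000e-02 -1.6997e+02] F [ 0.3  0.1 -2.1] w 0.0539 t 13.53
cmd [4.539000e-01 3.237000e-01 4.000000e-02 1.900105e+02]
```

Emit:
{"op": "apply_moves", "data": {"commands": [{"dp":[0,0,3],"yaw":0,"grip":0},{"dp":[0,0,4.5],"yaw":0,"grip":0},{"dp":[0,0,4.5],"yaw":0,"grip":0},{"dp":[0,0,4.5],"yaw":0,"grip":0}]}}

```text
time_s: 14.02
tcp_pos: [0.4539, 0.3236, 0.0351]
eef_rot: [-180.0, 0.0, -170.0]
contact_force: [0.3, -1.1, -2.2]
gripper_width: 0.0543
```

Emit:
{"op": "apply_moves", "data": {"commands": [{"dp":[0,0,0],"yaw":0,"grip":1},{"dp":[0,0,0],"yaw":0,"grip":1},{"dp":[0,0,0],"yaw":0,"grip":1},{"dp":[0,0,0],"yaw":0,"grip":1},{"dp":[0,0,-20],"yaw":0,"grip":1},{"dp":[0,0,-60],"yaw":0,"grip":1},{"dp":[0,0,-120],"yaw":0,"grip":1},{"dp":[0,0,-180],"yaw":0,"grip":1},{"dp":[0,0,-224.5],"yaw":0,"grip":1},{"dp":[0,0,-224.5],"yaw":0,"grip":1},{"dp":[0,0,-224.5],"yaw":0,"grip":1}]}}

```text
time_s: 15.4
tcp_pos: [0.4536, 0.3233, 0.2591]
eef_rot: [180.0, -0.0, -170.0]
contact_force: [0.0, -0.3, -0.9]
gripper_width: 0.0877
```

```bash
python3 - <<'E'
from h import *
done([0,0,-220]); cs();snap('wrist','w8');snap('top','t8')
E
```

```text
meas [0.4536 0.3233 0.2591] [ 1.7999e+02 -3.0000e-02 -1.7000e+02] F [ 0.  -0.3 -0.9] w 0.0877 t 15.4
cmd [  0.4539   0.3237   0.26   190.0105]
```

View pics/w8.png

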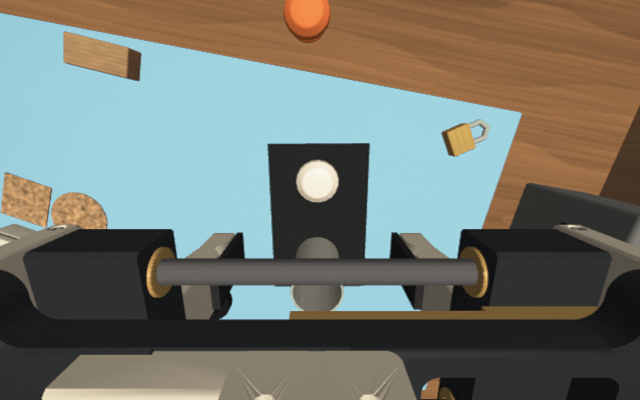

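```bash
python3 - <<'E'
from h import *
rows(.627,-.109,.33,258.8)
E
```

```text
cur [  0.4539   0.3237   0.26   190.0105] dp [ -95.3 -456.2  -70. ] yaw -1.2006
```

View pics/t8.png

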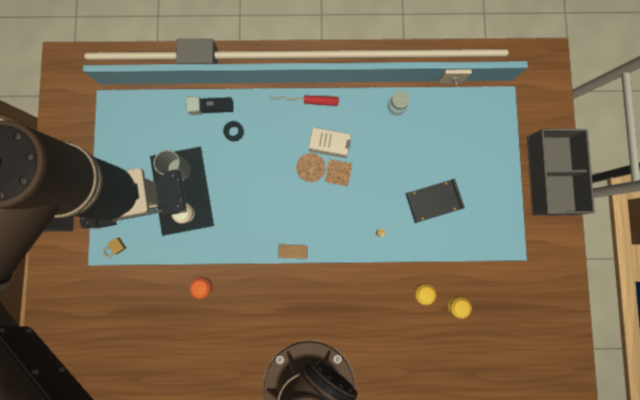

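Emit:
{"op": "apply_moves", "data": {"commands": [{"dp":[-10,-46,-7],"yaw":-0.1,"grip":1},{"dp":[-21,-101,-16],"yaw":-0.24,"grip":1},{"dp":[-33,-156,-24],"yaw":-0.38,"grip":1},{"dp":[-44,-211,-32],"yaw":-0.52,"grip":1},{"dp":[-56,-266,-41],"yaw":-0.66,"grip":1},{"dp":[-67,-321,-50],"yaw":-0.8,"grip":1},{"dp":[-79,-376,-58],"yaw":-0.95,"grip":1},{"dp":[-90,-430,-66],"yaw":-1.1,"grip":1},{"dp":[-95,-456,-70],"yaw":-1.2,"grip":1},{"dp":[-95,-456,-70],"yaw":-1.2,"grip":1},{"dp":[-95,-456,-70],"yaw":-1.2,"grip":1},{"dp":[-95,-456,-70],"yaw":-1.2,"grip":1}]}}

```text
time_s: 17.0
tcp_pos: [0.6265, -0.108, 0.3292]
eef_rot: [180.0, -0.0, -101.2]
contact_force: [-0.2, 0.1, 0.8]
gripper_width: 0.0873
```

```bash
python3 - <<'E'
from h import *
done([-95,-456,-70],-1.2); cs();snap('wrist','w9'); print(get_state()['joints'])
a=cv2.imread('pics/w9.png'); cv2.imwrite('pics/w9z.png',cv2.resize(a[110:290,210:430],None,fx=3.3,fy=3.3,interpolation=cv2.INTER_NEAREST))
E
```

```text
meas [ 0.6265 -0.108   0.3292] [ 179.96   -0.   -101.21] F [-0.2  0.1  0.8] w 0.0873 t 17.0
cmd [ 6.267000e-01 -1.088000e-01  3.300000e-01  2.587654e+02]
[ 7.77475401e+00  1.43100099e+01  5.09384599e+00 -6.05312835e-03
 -8.07971238e+01 -1.89632570e+01]
```

View pics/w9.png

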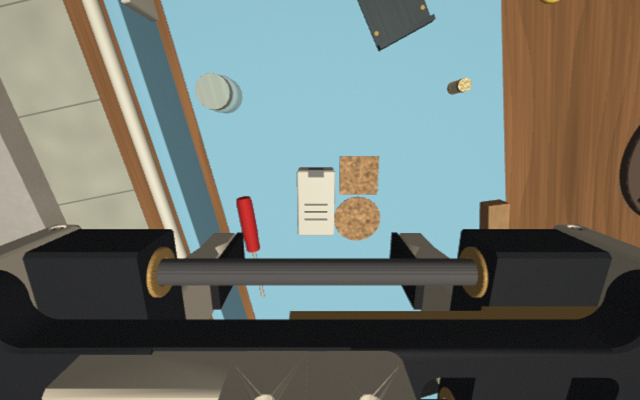

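View pics/w9z.png

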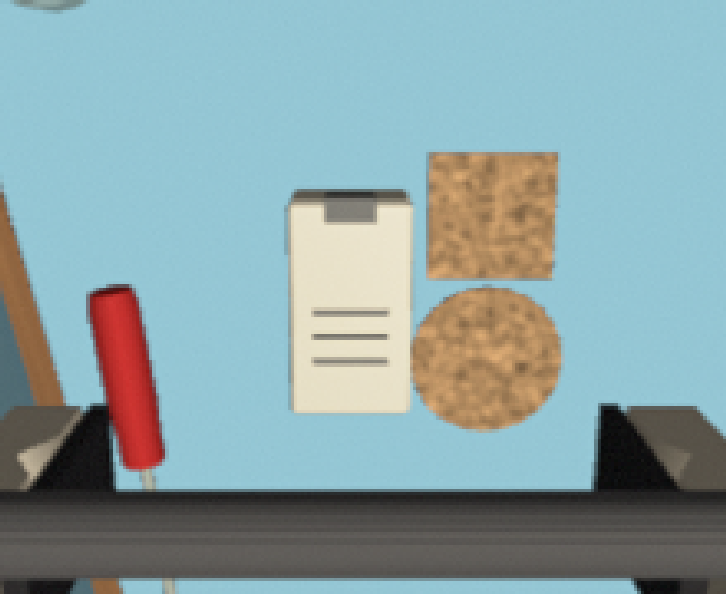

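```bash
python3 - <<'E'
from h import *
H=.02
s=cs();c=capture('wrist')
P=lambda x,y,z: onplane(s,c,210+x/3.3-.35,110+y/3.3-.35,z+H)[:2]*1000
k=np.array([P(*q,.044) for q in [(289,204),(413,204),(412,413),(291,413)]]);print(k.round(1),k.mean(0),[np.linalg.norm(k[i]-k[i-1]).round(1) for i in range(4)],np.degrees(np.arctan2(*(k[1]-k[0])[::-1])),np.degrees(np.arctan2(*(k[3]-k[0])[::-1])))
q=np.array([P(*q,.003) for q in [(427,152),(558,152),(553.5,280),(427,279.5)]]);print('sq',q.mean(0))
print('rd',(P(411,358,.003)+P(562,358,.003)+P(487,286,.003)+P(487,432,.003))/4)
print('screw',P(163,460,.015), 'wall',P(0,190,0))
rows(*(k.mean(0)/1000),.12,258.8)
ct=capture('top'); print(onplane(None,ct,320,88,.02))
E
```

```text
meas [ 0.6266 -0.108   0.3294] [ 179.99    0.   -101.19] F [-0.9  0.4 -0.5] w 0.0879 t 17.05
cmd [ 6.267000e-01 -1.088000e-01  3.300000e-01  2.587654e+02]
[[ 655.5 -116.7]
 [ 600.1 -105.6]
 [ 618.8   -5.5]
 [ 676.3  -17. ]] [637.6842203  -61.20016446] [np.float64(101.9), np.float64(56.4), np.float64(101.9), np.float64(58.5)] 168.73529171154797 78.23060348270961
sq [561.59909729 -84.47980036]
rd [575.75769311 -10.75731409]
screw [752.02916498   6.76197681] wall [ 800.18559474 -145.40422092]
cur [ 6.267000e-01 -1.088000e-01  3.300000e-01  2.587654e+02] dp [-48.9  -1.5 210. ] yaw -0.0006
[ 0.79605753 -0.04026135  0.02      ]
```

Emit:
{"op": "apply_moves", "data": {"commands": [{"dp":[-25,-1.5,50],"yaw":0,"grip":1},{"dp":[-49,-1.5,105],"yaw":0,"grip":1},{"dp":[-49,-1.5,160],"yaw":0,"grip":1},{"dp":[-49,-1.5,210],"yaw":0,"grip":1},{"dp":[-49,-1.5,250],"yaw":0,"grip":1},{"dp":[-49,-1.5,280],"yaw":0,"grip":1},{"dp":[-49,-1.5,300],"yaw":0,"grip":1},{"dp":[-49,-1.5,300],"yaw":0,"grip":1},{"dp":[-49,-1.5,300],"yaw":0,"grip":1}]}}

```text
time_s: 18.27
tcp_pos: [0.6385, -0.0609, 0.0306]
eef_rot: [-179.9, 0.0, -101.2]
contact_force: [0.2, 0.3, -0.1]
gripper_width: 0.0879
```

```bash
python3 - <<'E'
from h import *
done([-49,-1.5,300]); cs();snap('wrist','w10')
E
```

```text
meas [ 0.6385 -0.0609  0.0306] [-1.7993e+02  1.0000e-02 -1.0120e+02] F [ 0.2  0.3 -0.1] w 0.0879 t 18.27
cmd [ 6.377000e-01 -6.110000e-02  3.000000e-02  2.587654e+02]
```

View pics/w10.png

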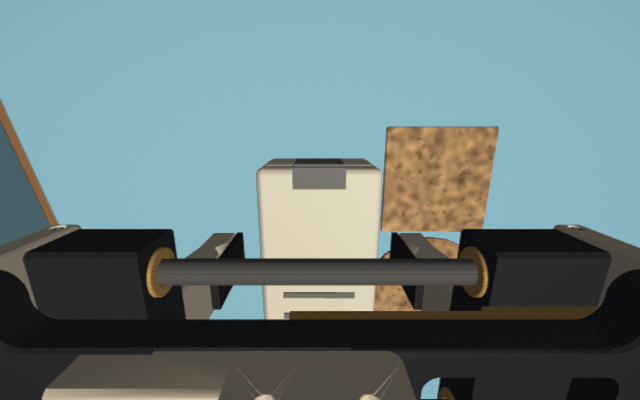

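Case lies centred between the fingers (edges u≈258–380). Grip and lift.

Emit:
{"op": "apply_moves", "data": {"newtons": 30, "commands": [{"dp":[0,0,0],"yaw":0,"grip":0},{"dp":[0,0,0],"yaw":0,"grip":0},{"dp":[0,0,0],"yaw":0,"grip":0},{"dp":[0,0,0],"yaw":0,"grip":0},{"dp":[0,0,0],"yaw":0,"grip":0},{"dp":[0,0,0],"yaw":0,"grip":0},{"dp":[0,0,-20],"yaw":0,"grip":0},{"dp":[0,0,-60],"yaw":0,"grip":0},{"dp":[0,0,-120],"yaw":0,"grip":0},{"dp":[0,0,-160],"yaw":0,"grip":0},{"dp":[0,0,-160],"yaw":0,"grip":0}]}}

```text
time_s: 19.7
tcp_pos: [0.6396, -0.061, 0.1931]
eef_rot: [-179.7, 0.1, -101.2]
contact_force: [0.6, 0.9, -3.8]
gripper_width: 0.0582
```

```bash
python3 - <<'E'
from h import *
done([0,0,-160]); cs();snap('wrist','w11');snap('top','t11')
rows(.48,-.342,.19,285.8)
E
```

```text
meas [ 0.6396 -0.061   0.1931] [-1.7965e+02  1.2000e-01 -1.0122e+02] F [ 0.6  0.9 -3.8] w 0.0582 t 19.7
cmd [ 6.377000e-01 -6.110000e-02  1.900000e-01  2.587654e+02]
cur [ 6.377000e-01 -6.110000e-02  1.900000e-01  2.587654e+02] dp [306.3 100.    0. ] yaw -0.4718
```

View pics/w11.png

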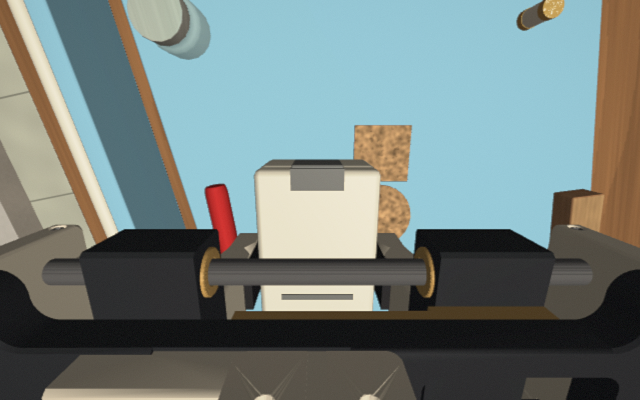

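View pics/t11.png

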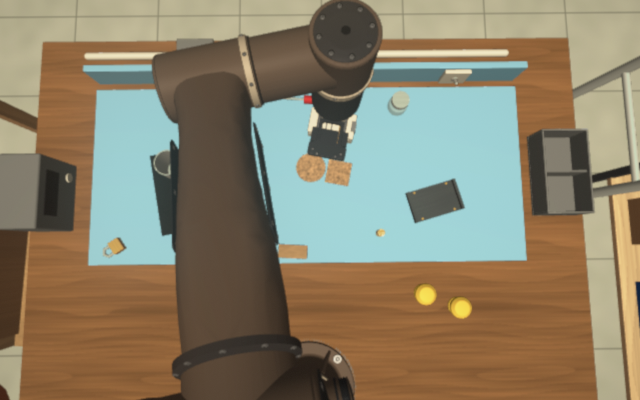

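```bash
python3 - <<'E'
from h import *
s={'tcp_pos':[.6377,-.0611,.030],'eef_rot':[180,0,258.765]};c=capture('wrist')
P=np.array([onplane(s,c,u,168,.064) for u in (258,380)]);print(P.round(4),np.linalg.norm(P[0]-P[1]), 'along', ((P.mean(0)-np.array(s['tcp_pos']))@[np.cos(np.radians(258.765)),np.sin(np.radians(258.765)),0]))
rows(.45,-.236,.25,285.8)
E
```

```text
[[ 0.6531 -0.1175  0.064 ]
 [ 0.6005 -0.107   0.064 ]] 0.053680145800481416 along 0.0522864621790053
cur [ 6.377000e-01 -6.110000e-02  1.900000e-01  2.587654e+02] dp [208.2 150.  -60. ] yaw -0.4718
```

Emit:
{"op": "apply_moves", "data": {"commands": [{"dp":[26,19,-10],"yaw":-0.06,"grip":0},{"dp":[62,45,-20],"yaw":-0.14,"grip":0},{"dp":[104,75,-32],"yaw":-0.22,"grip":0},{"dp":[145,105,-44],"yaw":-0.32,"grip":0},{"dp":[182,131,-54],"yaw":-0.4,"grip":0},{"dp":[208,150,-60],"yaw":-0.47,"grip":0},{"dp":[208,150,-60],"yaw":-0.47,"grip":0},{"dp":[208,150,-60],"yaw":-0.47,"grip":0},{"dp":[208,150,-60],"yaw":-0.47,"grip":0}]}}

```text
time_s: 20.98
tcp_pos: [0.4504, -0.2355, 0.2486]
eef_rot: [179.9, 0.0, -74.3]
contact_force: [0.3, -0.1, -2.7]
gripper_width: 0.0578
```

```bash
python3 - <<'E'
from h import *
done([208,150,-60],-.47); cs();snap('wrist','w12')
a=cv2.imread('pics/w12.png'); cv2.imwrite('pics/w12z.png',cv2.resize(a[0:200,220:460],None,fx=3,fy=3,interpolation=cv2.INTER_NEAREST))
E
```

```text
meas [ 0.4504 -0.2355  0.2486] [ 1.7992e+02  5.0000e-02 -7.4290e+01] F [ 0.3 -0.1 -2.7] w 0.0578 t 20.98
cmd [ 4.501000e-01 -2.359000e-01  2.500000e-01  2.856945e+02]
```

View pics/w12.png

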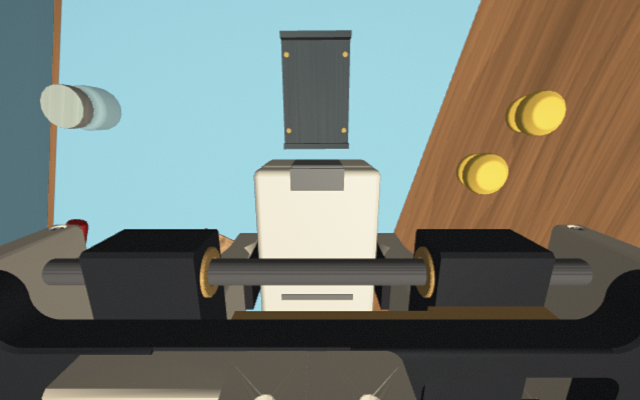

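View pics/w12z.png

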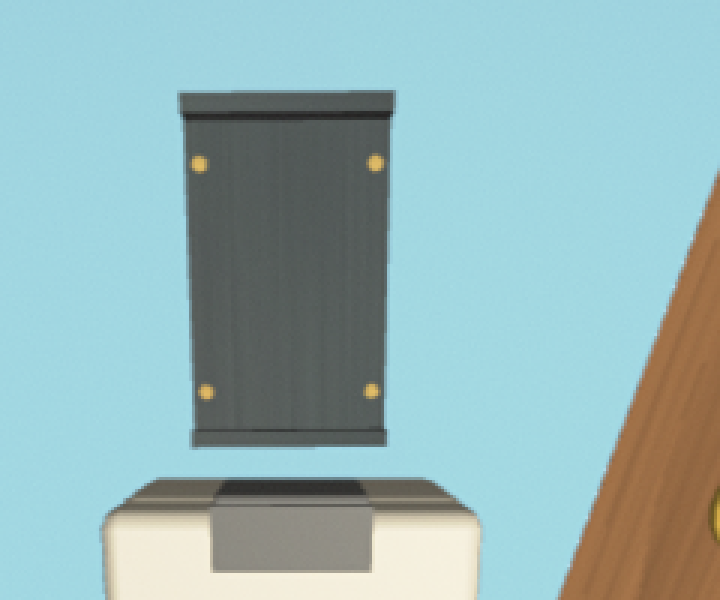

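```bash
python3 - <<'E'
from h import *
s=cs();c=capture('wrist')
P=lambda x,y,z: onplane(s,c,220+x/3-.35,0+y/3-.35,z)[:2]*1000
for H in (.012,.02):
    r=np.array([P(*q,H+.004) for q in [(199,164),(375,163),(371.5,391),(206,392)]]);print('rivets',r.mean(0),np.linalg.norm(r[0]-r[1]),np.linalg.norm(r[0]-r[3]),'ang',np.degrees(np.arctan2(*(r[0]+r[1]-r[2]-r[3])[::-1])),np.degrees(np.arctan2(*(r[0]-r[1])[::-1])))
    l=np.array([P(*q,H+.016) for q in [(180,92),(396,92),(387,446),(192,446)]]);print('lips',l.mean(0),[np.linalg.norm(l[i]-l[i-1]).round(1) for i in range(4)],'ang',np.degrees(np.arctan2(*(l[0]+l[1]-l[2]-l[3])[::-1])))
    m=r.mean(0)/2+l.mean(0)/2
    rows(*(m/1000),.1)
E
```

```text
meas [ 0.4505 -0.2355  0.2487] [ 1.7992e+02  4.0000e-02 -7.4270e+01] F [ 0.2 -0.3 -3. ] w 0.0579 t 21.02
cmd [ 4.501000e-01 -2.359000e-01  2.500000e-01  2.856945e+02]
rivets [ 481.55004773 -340.42700137] 73.3829627517844 92.19709777393504 ang -73.93321992056123 15.947536802232271
lips [ 481.16200311 -340.62496447] [np.float64(138.3), np.float64(85.6), np.float64(138.2), np.float64(85.6)] ang -74.12691309291581
cur [ 4.501000e-01 -2.359000e-01  2.500000e-01  2.856945e+02] dp [109.2  -1.8 150. ] yaw 0
rivets [ 481.30759092 -339.69031678] 71.88879949959711 90.31985665029593 ang -73.9332199205612 15.947536802232287
lips [ 480.92005791 -339.86091367] [np.float64(135.4), np.float64(83.8), np.float64(135.3), np.float64(83.8)] ang -74.12691309291581
cur [ 4.501000e-01 -2.359000e-01  2.500000e-01  2.856945e+02] dp [108.4  -1.8 150. ] yaw 0
```

Emit:
{"op": "apply_moves", "data": {"commands": [{"dp":[40,-1,0],"yaw":-0.005,"grip":0},{"dp":[85,-2,20],"yaw":-0.005,"grip":0},{"dp":[109,-2,70],"yaw":-0.005,"grip":0},{"dp":[109,-2,120],"yaw":-0.005,"grip":0},{"dp":[109,-2,160],"yaw":-0.005,"grip":0},{"dp":[109,-2,190],"yaw":-0.005,"grip":0},{"dp":[109,-2,190],"yaw":-0.005,"grip":0},{"dp":[109,-2,190],"yaw":-0.005,"grip":0}]}}

```text
time_s: 22.08
tcp_pos: [0.4827, -0.3406, 0.0606]
eef_rot: [-180.0, -0.1, -74.0]
contact_force: [0.2, -0.4, -2.5]
gripper_width: 0.0579
```

```bash
python3 - <<'E'
from h import *
done([109,-2,190],-.005); cs();snap('wrist','w13');snap('top','t13')
a=cv2.imread('pics/t13.png'); cv2.imwrite('pics/t13z.png',cv2.resize(a[150:250,370:500],None,fx=5,fy=5,interpolation=cv2.INTER_NEAREST))
E
```

```text
meas [ 0.4827 -0.3406  0.0606] [-1.7996e+02 -6.0000e-02 -7.3970e+01] F [ 0.2 -0.4 -2.5] w 0.0579 t 22.07
cmd [ 4.815000e-01 -3.402000e-01  6.000000e-02  2.859809e+02]
```

View pics/w13.png

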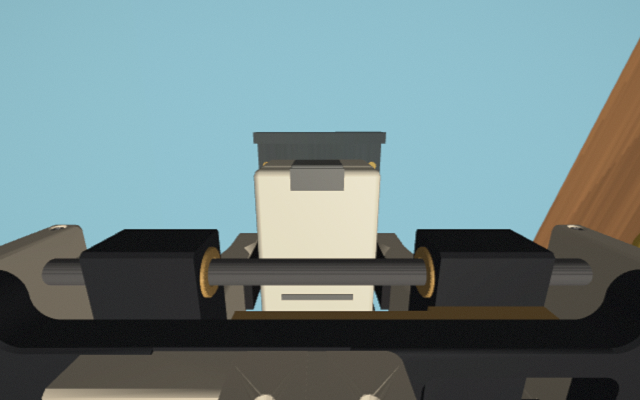

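View pics/t13z.png

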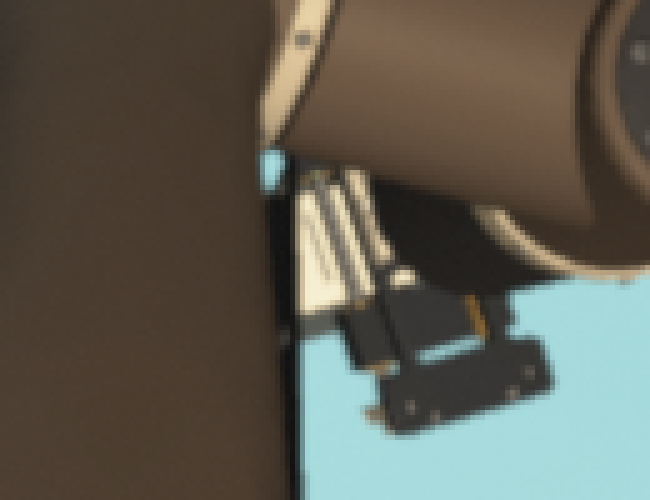

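```bash
python3 - <<'E'
from h import *
s=cs();c=capture('wrist')
m=R.from_euler('xyz',s['eef_rot'],degrees=True).as_matrix()
for u in (253.5,385.5): print(((m.T@(onplane(s,c,u,132,.036)-np.array(s['tcp_pos'])))*1000).round(1))
E
```

```text
meas [ 0.4829 -0.3407  0.0613] [-1.7988e+02 -1.0000e-01 -7.3980e+01] F [-0.8  0.2 -1.8] w 0.058 t 22.18
cmd [ 4.815000e-01 -3.402000e-01  6.000000e-02  2.859809e+02]
[ 66.3 -39.9  24. ]
[66.3 42.4 24. ]
```

Emit:
{"op": "apply_moves", "data": {"commands": [{"dp":[-1,1,10],"yaw":0,"grip":0},{"dp":[-1,1,20],"yaw":0,"grip":0},{"dp":[-1,1,24.5],"yaw":0,"grip":0},{"dp":[-1,1,25],"yaw":0,"grip":0},{"dp":[-1,1,25],"yaw":0,"grip":0}]}}

```text
time_s: 22.85
tcp_pos: [0.4805, -0.3397, 0.0345]
eef_rot: [180.0, -0.0, -74.0]
contact_force: [0.2, 0.1, -2.8]
gripper_width: 0.0578
```

```bash
python3 - <<'E'
from h import *
done([-1,1,25]); cs()
E
```

```text
meas [ 0.4805 -0.3397  0.0345] [180.    -0.   -74.01] F [ 0.2  0.1 -2.8] w 0.0578 t 22.85
cmd [ 4.802000e-01 -3.396000e-01  3.500000e-02  2.859809e+02]
```

Emit:
{"op": "apply_moves", "data": {"commands": [{"dp":[0,0,1],"yaw":0,"grip":0},{"dp":[0,0,1],"yaw":0,"grip":0},{"dp":[0,0,1],"yaw":0,"grip":1},{"dp":[0,0,1],"yaw":0,"grip":1},{"dp":[0,0,1],"yaw":0,"grip":1},{"dp":[0,0,1],"yaw":0,"grip":1},{"dp":[0,0,-25],"yaw":0,"grip":1},{"dp":[0,0,-80],"yaw":0,"grip":1},{"dp":[0,0,-140],"yaw":0,"grip":1},{"dp":[0,0,-200],"yaw":0,"grip":1},{"dp":[0,0,-245],"yaw":0,"grip":1},{"dp":[0,0,-245],"yaw":0,"grip":1}]}}

```text
time_s: 24.35
tcp_pos: [0.482, -0.3406, 0.2842]
eef_rot: [-179.6, -0.3, -74.0]
contact_force: [-0.4, -0.4, -0.5]
gripper_width: 0.0877
```

```bash
python3 - <<'E'
from h import *
done([0,0,-245]); cs();snap('wrist','w14');print(get_state()['joints'].round(1))
a=cv2.imread('pics/w14.png'); cv2.imwrite('pics/w14z.png',cv2.resize(a[90:290,200:440],None,fx=3,fy=3,interpolation=cv2.INTER_NEAREST))
E
```

```text
meas [ 0.482  -0.3406  0.2842] [-179.65   -0.29  -74.  ] F [-0.4 -0.4 -0.5] w 0.0877 t 24.35
cmd [ 4.802000e-01 -3.396000e-01  2.800000e-01  2.859809e+02]
[-16.2  10.6  -5.8  -0.  -73.4  32.2]
```

View pics/w14z.png

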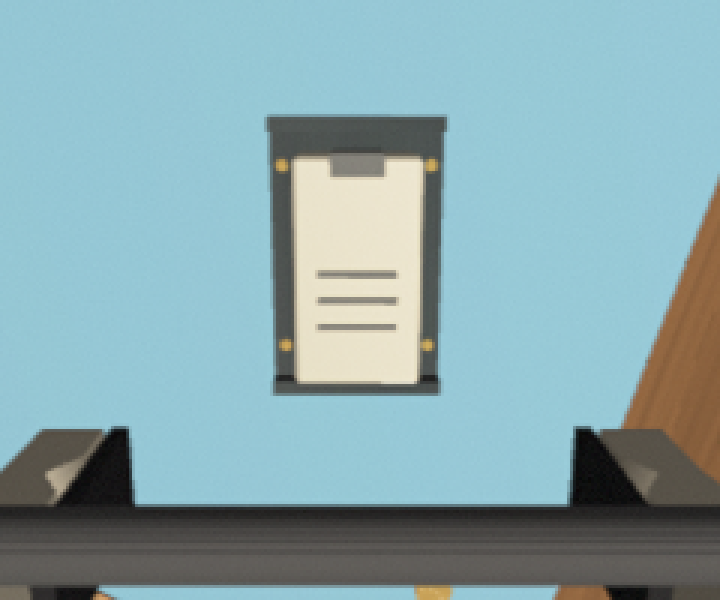

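```bash
python3 - <<'E'
from h import *
c=capture('wrist');s={'tcp_pos':[.482,-.3406,.2842],'eef_rot':[-179.65,-.29,-74.]}
P=lambda x,y,z: onplane(s,c,200+x/3-.35,90+y/3-.35,z)[:2]*1000
k=np.mean([P(*q,.068) for q in [(294,155),(423,155),(418,384),(297,384)]],0);r=np.mean([P(*q,.024) for q in [(282,165),(432,165),(427,345),(286,345)]],0)
l=np.mean([P(*q,.036) for q in [(267,117),(447,117),(440,394),(274,394)]],0)
t=np.radians(16)
M=np.array([[np.cos(t),np.sin(t)],[-np.sin(t),np.cos(t)]])
print(k,r,l,'off in cradle',M@(k-r),M@(k-l))
cs()
rows(.454,.324,.28,190); rows(.43,.324,.28,190)
E
```

```text
[ 480.69806483 -339.78666255] [ 481.17607535 -339.33886908] [ 481.09956236 -339.51637435] off in cradle [-0.58292182 -0.29868915] [-0.46044573 -0.14914997]
meas [ 0.4803 -0.3395  0.2796] [-179.95    0.    -74.02] F [-0.2 -1.1 -0.4] w 0.0873 t 24.45
cmd [ 4.802000e-01 -3.396000e-01  2.800000e-01  2.859809e+02]
cur [ 4.802000e-01 -3.396000e-01  2.800000e-01  2.859809e+02] dp [-645.1 -157.5    0. ] yaw -1.4664
cur [ 4.802000e-01 -3.396000e-01  2.800000e-01  2.859809e+02] dp [-651.7 -134.4    0. ] yaw -1.4664
```

Emit:
{"op": "apply_moves", "data": {"commands": [{"dp":[-40,-10,0],"yaw":0.1,"grip":1},{"dp":[-95,-23,0],"yaw":0.25,"grip":1},{"dp":[-155,-38,0],"yaw":0.4,"grip":1},{"dp":[-215,-52,0],"yaw":0.55,"grip":1},{"dp":[-275,-67,0],"yaw":0.7,"grip":1},{"dp":[-335,-82,0],"yaw":0.86,"grip":1},{"dp":[-395,-96,0],"yaw":1.02,"grip":1},{"dp":[-455,-111,0],"yaw":1.18,"grip":1},{"dp":[-515,-126,0],"yaw":1.34,"grip":1},{"dp":[-570,-139,0],"yaw":1.5,"grip":1},{"dp":[-620,-151,0],"yaw":1.64,"grip":1},{"dp":[-645,-157,0],"yaw":1.675,"grip":1}]}}

```text
time_s: 25.95
tcp_pos: [0.4526, 0.3258, 0.2774]
eef_rot: [-179.9, -0.1, -170.0]
contact_force: [-0.3, 0.1, 0.4]
gripper_width: 0.0872
```

Emit:
{"op": "apply_moves", "data": {"commands": [{"dp":[0,0,0],"yaw":0,"grip":1},{"dp":[0,0,0],"yaw":0,"grip":1},{"dp":[0,0,0],"yaw":0,"grip":1}]}}

```text
time_s: 26.32
tcp_pos: [0.4536, 0.3225, 0.2792]
eef_rot: [-180.0, -0.0, -170.0]
contact_force: [-0.9, 0.6, -0.4]
gripper_width: 0.0876
```

```bash
python3 - <<'E'
from h import *
done([-645,-157,0],1.675); cs();snap('wrist','w15');print(get_state()['joints'].round(1))
a=cv2.imread('pics/w15.png'); cv2.imwrite('pics/w15z.png',cv2.resize(a[120:320,240:400],None,fx=3,fy=3,interpolation=cv2.INTER_NEAREST))
E
```

```text
meas [0.4536 0.3225 0.2792] [-1.7997e+02 -3.0000e-02 -1.7002e+02] F [-0.9  0.6 -0.4] w 0.0876 t 26.32
cmd [  0.4536   0.3237   0.28   190.0105]
[  55.6    7.6   -9.6   -0.   -72.8 -135.6]
```

View pics/w15z.png

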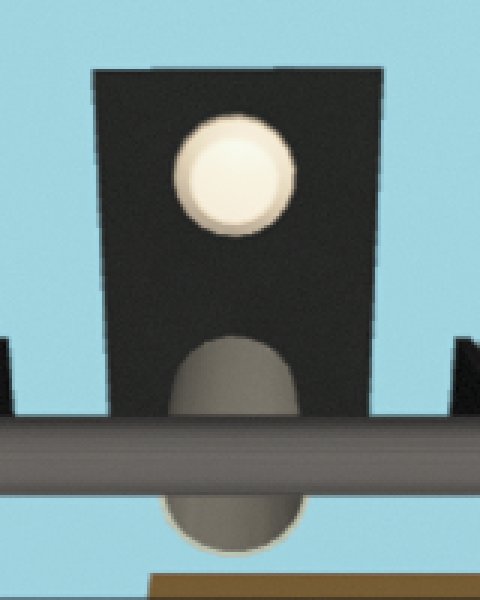

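```bash
python3 - <<'E'
from h import *
s=cs();c=capture('wrist')
P=lambda x,y,z: onplane(s,c,240+x/3-.35,120+y/3-.35,z)[:2]*1000
l,r,t,b,z=173,296,113,237,.054
k=(P(l,(t+b)/2,z)+P(r,(t+b)/2,z)+P((l+r)/2,t,z)+P((l+r)/2,b,z))/4;print('knob',k)
print('cup rim bottom',P(234,553,.123))
rows(*(k/1000),.035)
E
```

```text
meas [0.4538 0.3226 0.2795] [-1.7999e+02 -1.0000e-02 -1.7004e+02] F [-1.  -0.3 -0.2] w 0.0879 t 26.38
cmd [  0.4536   0.3237   0.28   190.0105]
knob [454.00590037 325.58970141]
cup rim bottom [601.56668239 351.23114551]
cur [  0.4536   0.3237   0.28   190.0105] dp [ -0.7   1.8 245. ] yaw 0
```

Emit:
{"op": "apply_moves", "data": {"commands": [{"dp":[0,1,40],"yaw":0,"grip":1},{"dp":[0,1,100],"yaw":0,"grip":1},{"dp":[0,1,155],"yaw":0,"grip":1},{"dp":[0,1,200],"yaw":0,"grip":1},{"dp":[0,1,230],"yaw":0,"grip":1},{"dp":[0,1,245],"yaw":0,"grip":1},{"dp":[0,1,245],"yaw":0,"grip":1},{"dp":[0,1,245],"yaw":0,"grip":1}]}}

```text
time_s: 27.42
tcp_pos: [0.4542, 0.3252, 0.0359]
eef_rot: [179.9, 0.1, -170.0]
contact_force: [-0.9, 0.0, -0.2]
gripper_width: 0.0878
```

Emit:
{"op": "apply_moves", "data": {"newtons": 25, "commands": [{"dp":[0,0,0],"yaw":0,"grip":0},{"dp":[0,0,0],"yaw":0,"grip":0},{"dp":[0,0,0],"yaw":0,"grip":0},{"dp":[0,0,0],"yaw":0,"grip":0},{"dp":[0,0,0],"yaw":0,"grip":0},{"dp":[0,0,0],"yaw":0,"grip":0},{"dp":[0,0,-20],"yaw":0,"grip":0},{"dp":[0,0,-60],"yaw":0,"grip":0},{"dp":[0,0,-120],"yaw":0,"grip":0},{"dp":[0,0,-165],"yaw":0,"grip":0},{"dp":[0,0,-165],"yaw":0,"grip":0}]}}

```text
time_s: 28.8
tcp_pos: [0.4548, 0.3262, 0.2033]
eef_rot: [179.7, 0.3, -170.0]
contact_force: [0.3, 0.2, -1.6]
gripper_width: 0.054
```

```bash
python3 - <<'E'
from h import *
done([0,1,245]);done([0,0,-165]); cs();snap('wrist','w16')
rows(.561,-.0843,.2,168.8)
E
```

```text
meas [0.4548 0.3262 0.2033] [ 179.73    0.31 -169.97] F [ 0.3  0.2 -1.6] w 0.054 t 28.8
cmd [  0.4534   0.3247   0.2    190.0105]
cur [  0.4534   0.3247   0.2    190.0105] dp [ -34.8 -421.5    0. ] yaw 0.3702
```

View pics/w16.png

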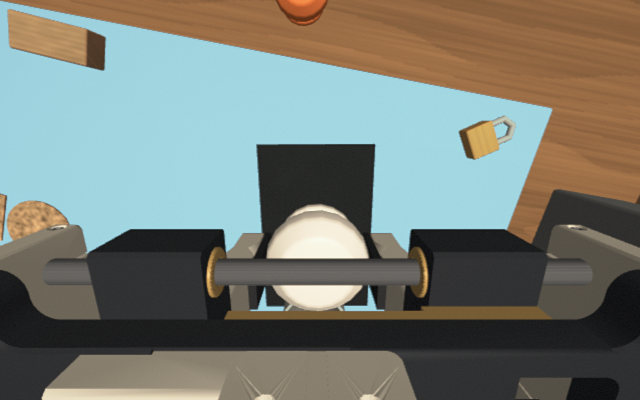

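Emit:
{"op": "apply_moves", "data": {"commands": [{"dp":[-4,-42,0],"yaw":0.04,"grip":0},{"dp":[-8,-95,0],"yaw":0.08,"grip":0},{"dp":[-12,-150,0],"yaw":0.13,"grip":0},{"dp":[-17,-205,0],"yaw":0.18,"grip":0},{"dp":[-21,-260,0],"yaw":0.23,"grip":0},{"dp":[-26,-315,0],"yaw":0.28,"grip":0},{"dp":[-31,-370,0],"yaw":0.33,"grip":0},{"dp":[-34,-408,0],"yaw":0.37,"grip":0},{"dp":[-35,-421,30],"yaw":0.37,"grip":0},{"dp":[-35,-421,80],"yaw":0.37,"grip":0},{"dp":[-35,-421,110],"yaw":0.37,"grip":0},{"dp":[-35,-421,120],"yaw":0.37,"grip":0}]}}

```text
time_s: 30.35
tcp_pos: [0.5586, -0.0843, 0.0759]
eef_rot: [-179.9, -0.4, 168.8]
contact_force: [-0.8, 0.3, -1.4]
gripper_width: 0.0541
```

Emit:
{"op": "apply_moves", "data": {"commands": [{"dp":[0,0,0],"yaw":0,"grip":0},{"dp":[0,0,0],"yaw":0,"grip":0},{"dp":[0,0,0],"yaw":0,"grip":0}]}}

```text
time_s: 30.72
tcp_pos: [0.5619, -0.0837, 0.0808]
eef_rot: [180.0, 0.1, 168.8]
contact_force: [0.4, -0.1, -2.2]
gripper_width: 0.0543
```

```bash
python3 - <<'E'
from h import *
done([-35,-421,120],.37); cs();snap('wrist','w17')
E
```

```text
meas [ 0.5619 -0.0837  0.0808] [1.7996e+02 1.2000e-01 1.6883e+02] F [ 0.4 -0.1 -2.2] w 0.0543 t 30.73
cmd [ 5.611000e-01 -8.380000e-02  8.000000e-02  1.688111e+02]
```

View pics/w17.png

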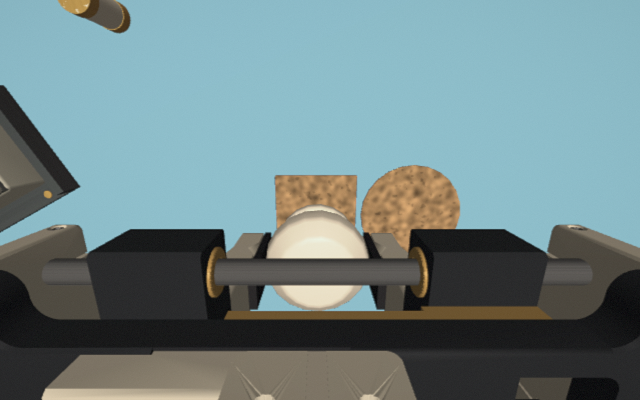

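```bash
python3 - <<'E'
from h import *
s=cs();c=capture('wrist')
m=R.from_euler('xyz',s['eef_rot'],degrees=True).as_matrix()
for u in (275,356.5): print(((m.T@(onplane(s,c,u,176,.023)-np.array(s['tcp_pos'])))*1000).round(1))
E
```

```text
meas [ 0.5618 -0.0837  0.0807] [1.7996e+02 1.1000e-01 1.6883e+02] F [-0.3 -1.5 -2.5] w 0.0539 t 30.77
cmd [ 5.611000e-01 -8.380000e-02  8.000000e-02  1.688111e+02]
[ 32.7 -31.5  57. ]
[32.7 30.9 57. ]
```

Well centred. Lower and release.

Emit:
{"op": "apply_moves", "data": {"commands": [{"dp":[0,0,20],"yaw":0,"grip":0},{"dp":[0,0,35],"yaw":0,"grip":0},{"dp":[0,0,42],"yaw":0,"grip":0},{"dp":[0,0,44.5],"yaw":0,"grip":0},{"dp":[0,0,44.5],"yaw":0,"grip":0},{"dp":[0,0,44.5],"yaw":0,"grip":0}]}}

```text
time_s: 31.58
tcp_pos: [0.5616, -0.0839, 0.0355]
eef_rot: [180.0, 0.0, 168.8]
contact_force: [0.9, -0.2, -1.9]
gripper_width: 0.0538
```

Emit:
{"op": "apply_moves", "data": {"commands": [{"dp":[0,0,0],"yaw":0,"grip":1},{"dp":[0,0,0],"yaw":0,"grip":1},{"dp":[0,0,0],"yaw":0,"grip":1},{"dp":[0,0,0],"yaw":0,"grip":1},{"dp":[0,0,-20],"yaw":0,"grip":1},{"dp":[0,0,-60],"yaw":0,"grip":1},{"dp":[0,0,-120],"yaw":0,"grip":1},{"dp":[0,0,-180],"yaw":0,"grip":1},{"dp":[0,0,-224.5],"yaw":0,"grip":1},{"dp":[0,0,-224.5],"yaw":0,"grip":1},{"dp":[0,0,-224.5],"yaw":0,"grip":1}]}}

```text
time_s: 32.95
tcp_pos: [0.5607, -0.0838, 0.2591]
eef_rot: [180.0, -0.0, 168.8]
contact_force: [-0.1, 0.5, -0.6]
gripper_width: 0.0876
```

```bash
python3 - <<'E'
from h import *
done([0,0,-180]); cs();snap('wrist','w18')
rows(.51,.336,.26,168.8)
E
```

```text
meas [ 0.5607 -0.0838  0.2591] [ 1.7998e+02 -2.0000e-02  1.6881e+02] F [-0.1  0.5 -0.6] w 0.0876 t 32.95
cmd [ 5.611000e-01 -8.380000e-02  2.600000e-01  1.688111e+02]
cur [ 5.611000e-01 -8.380000e-02  2.600000e-01  1.688111e+02] dp [131.6 401.9   0. ] yaw 0.0002
```

View pics/w18.png

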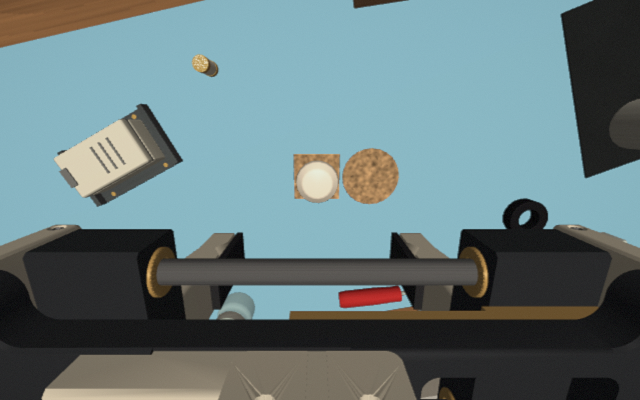

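Emit:
{"op": "apply_moves", "data": {"commands": [{"dp":[14,43,0],"yaw":0,"grip":1},{"dp":[31,95,0],"yaw":0,"grip":1},{"dp":[49,150,0],"yaw":0,"grip":1},{"dp":[67,205,0],"yaw":0,"grip":1},{"dp":[85,260,0],"yaw":0,"grip":1},{"dp":[103,315,0],"yaw":0,"grip":1},{"dp":[121,368,0],"yaw":0,"grip":1},{"dp":[131,402,0],"yaw":0,"grip":1},{"dp":[131,402,0],"yaw":0,"grip":1},{"dp":[131,402,0],"yaw":0,"grip":1},{"dp":[131,402,0],"yaw":0,"grip":1}]}}

```text
time_s: 34.38
tcp_pos: [0.5107, 0.3348, 0.2592]
eef_rot: [-180.0, -0.0, 168.8]
contact_force: [0.5, 0.1, -0.2]
gripper_width: 0.0879
```

```bash
python3 - <<'E'
from h import *
done([131,402,0]); cs();snap('wrist','w19')
a=cv2.imread('pics/w19.png'); cv2.imwrite('pics/w19z.png',cv2.resize(a[120:290,210:430],None,fx=3.5,fy=3.5,interpolation=cv2.INTER_NEAREST))
E
```

```text
meas [0.5107 0.3348 0.2592] [-1.7996e+02 -2.0000e-02  1.6876e+02] F [ 0.5  0.1 -0.2] w 0.0879 t 34.38
cmd [  0.5106   0.336    0.26   168.8111]
```

View pics/w19z.png

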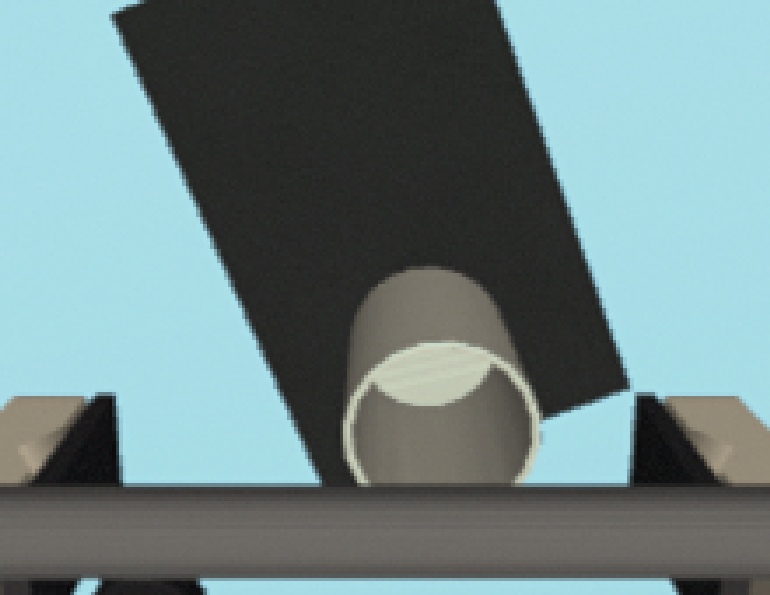

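```bash
python3 - <<'E'
from h import *
s=cs();c=capture('wrist')
P=lambda x,y,z: onplane(s,c,210+x/3.5-.35,120+y/3.5-.35,z)[:2]*1000
u=np.array([np.cos(np.radians(-11.2)),np.sin(np.radians(-11.2))])
print((P(343,433,.123)+P(541,433,.123))/2, np.linalg.norm(P(343,433,.123)-P(541,433,.123)))
t=P(442,341,.123)+32*u;print(t)
rows(*(t/1000),.089)
E
```

```text
meas [0.5108 0.3348 0.2595] [-1.7998e+02 -1.0000e-02  1.6875e+02] F [-0.9  0.2 -0.4] w 0.0873 t 34.42
cmd [  0.5106   0.336    0.26   168.8111]
[571.78706996 346.2456363 ] 63.460682871357335
[572.63134495 345.5244994 ]
cur [  0.5106   0.336    0.26   168.8111] dp [-59.   21.4 171. ] yaw 0
```

Emit:
{"op": "apply_moves", "data": {"commands": [{"dp":[-30,11,10],"yaw":0,"grip":1},{"dp":[-58,21.5,30],"yaw":0,"grip":1},{"dp":[-58,21.5,60],"yaw":0,"grip":1},{"dp":[-58,21.5,110],"yaw":0,"grip":1},{"dp":[-58,21.5,150],"yaw":0,"grip":1},{"dp":[-58,21.5,171],"yaw":0,"grip":1},{"dp":[-58,21.5,171],"yaw":0,"grip":1},{"dp":[-58,21.5,171],"yaw":0,"grip":1}]}}

```text
time_s: 35.48
tcp_pos: [0.5725, 0.3459, 0.0899]
eef_rot: [179.9, 0.1, 168.8]
contact_force: [0.2, 0.5, 1.4]
gripper_width: 0.0874
```

Emit:
{"op": "apply_moves", "data": {"newtons": 20, "commands": [{"dp":[0,0,0],"yaw":0,"grip":0},{"dp":[0,0,0],"yaw":0,"grip":0},{"dp":[0,0,0],"yaw":0,"grip":0},{"dp":[0,0,0],"yaw":0,"grip":0},{"dp":[0,0,0],"yaw":0,"grip":0},{"dp":[0,0,-20],"yaw":0,"grip":0},{"dp":[0,0,-60],"yaw":0,"grip":0},{"dp":[0,0,-100],"yaw":0,"grip":0},{"dp":[0,0,-100],"yaw":0,"grip":0},{"dp":[0,0,-100],"yaw":0,"grip":0}]}}

```text
time_s: 36.72
tcp_pos: [0.571, 0.3455, 0.1875]
eef_rot: [-180.0, -0.1, 168.8]
contact_force: [0.9, -0.0, -2.3]
gripper_width: 0.0646
```

```bash
python3 - <<'E'
from h import *
done([-58,21.5,171]);done([0,0,-100]); cs();snap('wrist','w20')
rows(.575,-.0103,.189,168.8)
E
```

```text
meas [0.571  0.3455 0.1875] [-1.7997e+02 -8.0000e-02  1.6880e+02] F [ 0.9 -0.  -2.3] w 0.0646 t 36.73
cmd [  0.5716   0.3458   0.189  168.8111]
cur [  0.5716   0.3458   0.189  168.8111] dp [ -72.4 -348.7    0. ] yaw 0.0002
```

View pics/w20.png

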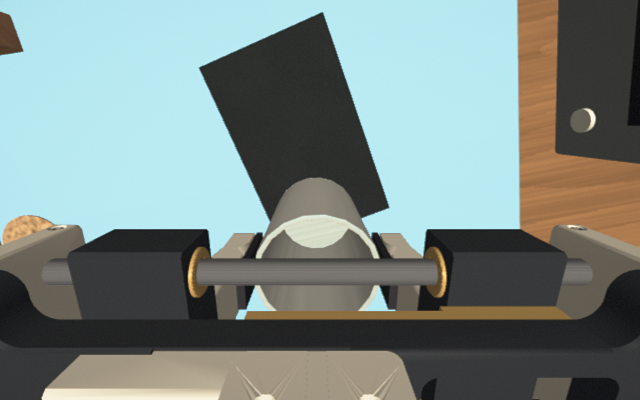

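```bash
python3 - <<'E'
from h import *
s=cs();c=capture('wrist')
m=R.from_euler('xyz',s['eef_rot'],degrees=True).as_matrix()
for v in (208,214.5): print(((m.T@(onplane(s,c,317,v,s['tcp_pos'][2]+.034)-np.array(s['tcp_pos'])))*1000).round(1))
E
```

```text
meas [0.5709 0.3453 0.1869] [-1.7991e+02 -1.1000e-01  1.6880e+02] F [-0.3 -0.5 -2.3] w 0.0638 t 36.77
cmd [  0.5716   0.3458   0.189  168.8111]
[ 34.2   0.6 -34. ]
[ 31.1   0.6 -34. ]
```

Emit:
{"op": "apply_moves", "data": {"commands": [{"dp":[-8,-38,0],"yaw":0,"grip":0},{"dp":[-18,-88,0],"yaw":0,"grip":0},{"dp":[-29,-142,0],"yaw":0,"grip":0},{"dp":[-41,-196,0],"yaw":0,"grip":0},{"dp":[-52,-250,0],"yaw":0,"grip":0},{"dp":[-63,-304,0],"yaw":0,"grip":0},{"dp":[-70,-339,0],"yaw":0,"grip":0},{"dp":[-72,-348,20],"yaw":0,"grip":0},{"dp":[-72,-348,50],"yaw":0,"grip":0},{"dp":[-72,-348,60],"yaw":0,"grip":0},{"dp":[-72,-348,60],"yaw":0,"grip":0},{"dp":[-72,-348,60],"yaw":0,"grip":0}]}}

```text
time_s: 38.33
tcp_pos: [0.5755, -0.0093, 0.1294]
eef_rot: [180.0, 0.1, 168.9]
contact_force: [-0.4, -0.7, -2.1]
gripper_width: 0.0649
```

```bash
python3 - <<'E'
from h import *
done([-72,-348,60]); cs();snap('wrist','w21')
E
```

```text
meas [ 0.5755 -0.0093  0.1294] [1.7999e+02 6.0000e-02 1.6886e+02] F [-0.4 -0.7 -2.1] w 0.0649 t 38.33
cmd [ 5.747000e-01 -9.500000e-03  1.290000e-01  1.688111e+02]
```

View pics/w21.png

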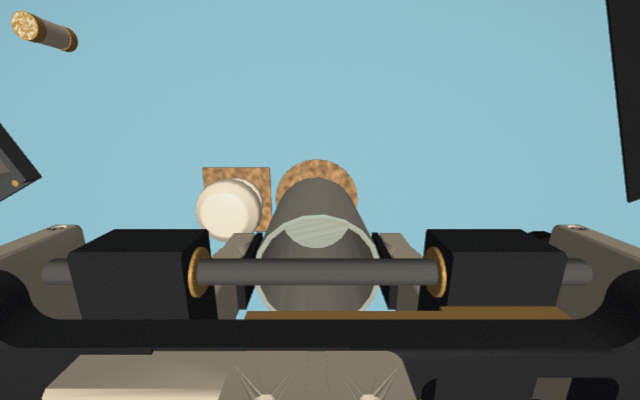

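```bash
python3 - <<'E'
from h import *
s=cs();c=capture('wrist')
m=R.from_euler('xyz',s['eef_rot'],degrees=True).as_matrix()
for u,v in ((316.5,159),(275.5,198),(357.5,198)): print(((m.T@(onplane(s,c,u,v,.023)-np.array(s['tcp_pos'])))*1000).round(1))
E
```

```text
meas [ 0.5756 -0.0093  0.1296] [1.7997e+02 8.0000e-02 1.6885e+02] F [ 0.2  0.1 -1.5] w 0.0643 t 38.38
cmd [ 5.747000e-01 -9.500000e-03  1.290000e-01  1.688111e+02]
[ 39.8   0.2 106. ]
[  2.6 -39.2 106. ]
[  2.5  39.6 106. ]
```

Emit:
{"op": "apply_moves", "data": {"commands": [{"dp":[0,0,15],"yaw":0,"grip":0},{"dp":[0,0,30],"yaw":0,"grip":0},{"dp":[0,0,37],"yaw":0,"grip":0},{"dp":[0,0,40],"yaw":0,"grip":0},{"dp":[0,0,40],"yaw":0,"grip":0},{"dp":[0,0,40],"yaw":0,"grip":0}]}}

```text
time_s: 39.17
tcp_pos: [0.5747, -0.0102, 0.0891]
eef_rot: [-179.9, -0.0, 168.8]
contact_force: [-3.0, -1.5, 5.9]
gripper_width: 0.0641
```

Emit:
{"op": "apply_moves", "data": {"commands": [{"dp":[0,0,0],"yaw":0,"grip":1},{"dp":[0,0,0],"yaw":0,"grip":1},{"dp":[0,0,0],"yaw":0,"grip":1},{"dp":[0,0,0],"yaw":0,"grip":1},{"dp":[0,0,-20],"yaw":0,"grip":1},{"dp":[0,0,-60],"yaw":0,"grip":1},{"dp":[0,0,-115],"yaw":0,"grip":1},{"dp":[20,0,-170],"yaw":0,"grip":1},{"dp":[45,-20,-200],"yaw":0,"grip":1},{"dp":[45,-40,-200],"yaw":0,"grip":1},{"dp":[45,-40,-200],"yaw":0,"grip":1},{"dp":[45,-40,-200],"yaw":0,"grip":1}]}}

```text
time_s: 40.67
tcp_pos: [0.5229, -0.0403, 0.2874]
eef_rot: [-180.0, -0.1, 168.8]
contact_force: [-0.2, 0.2, 0.1]
gripper_width: 0.0876
```

```bash
python3 - <<'E'
from h import *
done([0,0,40]);done([45,-40,-200]); cs();snap('wrist','w22')
a=cv2.imread('pics/w22.png'); cv2.imwrite('pics/w22z.png',cv2.resize(a[110:290,220:440],None,fx=3.3,fy=3.3,interpolation=cv2.INTER_NEAREST))
E
```

```text
meas [ 0.5229 -0.0403  0.2874] [-1.7996e+02 -1.0000e-01  1.6878e+02] F [-0.2  0.2  0.1] w 0.0876 t 40.67
cmd [ 5.228000e-01 -4.000000e-02  2.890000e-01  1.688111e+02]
```

View pics/w22z.png

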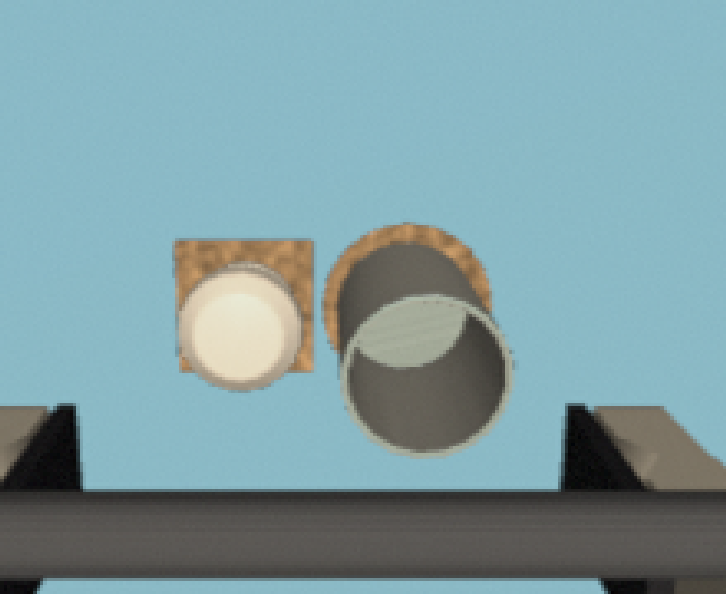

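```bash
python3 - <<'E'
from h import *
s=cs();c=capture('wrist')
P=lambda x,y,z: onplane(s,c,220+x/3.3-.35,110+y/3.3-.35,z)[:2]*1000
def cc(l,r,t,b,z): return (P(l,(t+b)/2,z)+P(r,(t+b)/2,z)+P((l+r)/2,t,z)+P((l+r)/2,b,z))/4
print('cup',cc(340,515,294,457,.123),'knob',cc(178,302,262,391,.054))
print('sq',cc(174.5,314.5,239,374,.023))
print('round lr',(P(323,305,.023)+P(493,305,.023))/2,'from top',P(408,223,.023)+40*np.array([np.cos(np.radians(-11.2)),np.sin(np.radians(-11.2))]))
E
```

```text
meas [ 0.523  -0.0401  0.2874] [-1.7996e+02 -1.0000e-01  1.6879e+02] F [-0.3  0.   0.6] w 0.0877 t 40.73
cmd [ 5.228000e-01 -4.000000e-02  2.890000e-01  1.688111e+02]
cup [574.81446952  -9.93538206] knob [562.16273085 -83.2203375 ]
sq [561.63610981 -83.55573547]
round lr [575.52183838  -8.17931872] from top [576.40311477  -9.3208507 ]
```

```bash
python3 - <<'E'
from h import *
snap('side','s22')
E
```

```text
(no output)
```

View pics/s22.png

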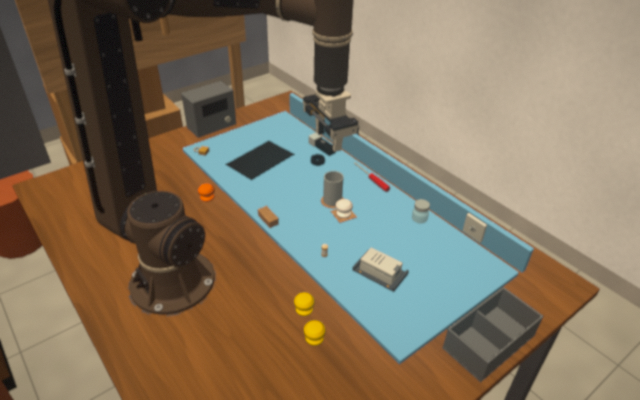

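The side view shows the cup upright at (333,190) and the knob at (344,208), each on its coaster. The case lies in the cradle at (382,266), and the gripper is clear of everything.

```bash
python3 -c "
from plant import close_job
print(close_job())"
```

```text
the job is handed in; nothing more can be done
None
```

I set the cup and then the white knob aside upright on the mat, and lifted the case into the cradle. I then put the knob and the cup back on their coasters and handed the job in at about 41 s of the 134 s allowed. No verdict was reported.

**Last checks, from the wrist camera:**
- **Case:** about 0.6 mm across and 0.3 mm along from the cradle centre, and it looks square between the lips. I measured this just after releasing it; at the end I only checked it in the side view.
- **Cup:** about 1–2 mm from the centre of the round coaster, upright.
- **Knob:** about 0.6 mm from the centre of the square coaster, upright.
- **Gripper:** clear of everything, at about 0.29 m height.
- **Bystanders:** I never touched the screwdriver, jar or torch. The screwdriver and jar look undisturbed in the final side view, where the gripper covers the torch; I did not measure any of the three again.

**What disagreed:**
- **Board height:** my first measurements assumed the board top at z = 0 and came out 3–6% too large. Rays from the top and side cameras put the board about 20 mm higher, and I used that from then on.
- **Coaster position:** repeated coaster measurements differed by 2–4 mm, most of it in the first close-up view.
- **Grip width on the knob:** the fingers read 54 mm on the 56 mm head. The grip held both times.

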